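# Refit the brine filter with clean discs and set the feed to 5

### The arm

A 6-joint arm with a two-finger parallel gripper is mounted at the origin on the work surface. World frame = base frame: x ahead of the robot, y to its left, z up, the work surface at z = 0. Lengths are in m, angles in rad, forces in N, time in s.
With the tool pointing down it reaches from about 0.375 to 0.9 m from the base axis. Payload 3.1 kg.
Tool frame: the origin (TCP) lies on the centre line of the jaws, within the pads' length; the fingertips stand 25 mm ahead of it and the grasp point (between the pads) lies 6 mm ahead of it; x points along the fingers, y is the direction in which the jaws open and shut, and the axes are right-handed (so a half turn about x gives the same grasp; the last joint's range is limited). The gripper opens to 87 mm and grips with 3 to 60 N. Pads are 19 mm wide; open, the fingers measure 117 mm over their backs; the gripper's body (75 mm by 190 mm) begins 51 mm behind the grasp point.
Start: joints at [-1.474, 0.527, 1.433, -0, 1.181, -0.178], TCP at [0.17, -0.602, 0.213] pointing down, gripper open.
Joint ranges: [-3.08, 3.08], [-0.75, 2.2], [0.22, 2.44], [-1.43, 4.57], [0, 2.65], [-2.85, 2.85]. Speed limits (rad/s): [2.79, 2.79, 3.14, 3.14, 3.14, 3.14].

### API

Orientations are given as a unit quaternion [x, y, z, w].
In Python, from rig import robot gives the robot as it stands. The module is installed in compiled form; this text tells all that it offers.
- The arm moves only by the tool move_arm, never from a script. Its argument "commands" is a list of rows, each a list of 5 numbers: the gripper's target within -1 to 1 (shut at 1, half-way at 0, fully open at -1), then the shift along the tool's x, y, z in mm, then the turn about the tool's x in degrees. A call has 1 to 8 rows; each row is the pose to reach, as a shift and turn from the pose commanded when the call began, along the tool's axes at that moment; what a row does not reach only later rows make up. A row lasts 1/12 s, in which the tool goes at most 41.7 mm and 7.16 degrees, less where a joint would pass 70% of its speed; a pose out of reach is approached as far as the arm can. A call with a gripper value outside its range is refused whole. The fingers move at their own pace and stop on an object; "newtons" is the grip in N (left out, the last holds). Time passes only in rows, so rows that repeat a pose let the fingers close. It gives the time, the measured TCP pose, the force and the opening at its end, in the units of the state.
- robot.get_obs(): the state, without advancing time (a new reading comes with each control period).
- robot.camera(name): name is "scene" or "top" or "wrist"; returns a dict with "image" (480x640x3 uint8, red, green, blue), "fx", "fy", "cx", "cy" (pixels), "xyz" and "rotation" of the camera in the world; the wrist camera has in their place "tool_from_camera" (4x4, takes a point from camera to tool coordinates, whose origin is the TCP and whose axes are the tool frame's). Camera axes: x right, y down, z forward; pixel columns grow to the right and rows downward; lengths in m; the calibration is good to about 2 mm. A picture is of the moment at which its call begins: read the wrist's pose just before it. There is no depth.
- robot.hand_in(): hands the job in, once; it reports no verdict.
Trained networks look in a picture, given as the dict that the camera call returned (one of the last four; its "shot" number tells which), for a name from the list of things; names that differ only in an ending like _2 or _b are one class to them, and where a whole thing is asked for, a point or a joint stands for the part that bears it (a point fixed in the world has none). Each returns a list of dicts, best first, with "p" (0 to 1); they miss things now and then, are a little off and sometimes report something else, mostly with a low value. They report only what shows in the picture. A call takes as long as a camera call. They do not tell look-alikes from the thing itself.
- robot.regions_of(picture, name): "pixels" (480x640 bool, what is visible of it) and "bbox" ([left, top, right, bottom] in pixels, round what is visible of it).
The state is a dict: "time": time; "q": joint angles; "joint_velocities": joint speeds; "joint_torque": joint torques, N m; "position": TCP position; "tool_rot": TCP orientation; "ft_force": force on the tool from outside, world axes, zero at the start; "moment": the same for the moment, N m; "grip_width": finger opening in m.
Only numpy, scipy, OpenCV 4.12 (cv2) and the standard library are available. Lean on these libraries where they do the work, as an engineer would, in place of code of your own. Each camera call takes 0.05 s, during which the arm holds its last target.

### The job

Put the brine filter back into service. First turn the feed regulator's numbered sleeve fully shut, to 0, while the blue housing is still locked on, and leave it at 0 as long as the housing is off; twist the housing loose and lift it off, slide every clean filter disc on the bench down over the filter's upright centre post until they are stacked flat, put the housing back over them and twist it clockwise (seen from above) until it is locked under both clamps. Only then set the sleeve to 5 at its red index mark, and leave the two jars and the mug where they are.

Things in the scene. Friction and masses are not known exactly. Their poses are not given: they have to be found in the camera images.
- sleeve (a joint): Angle (rad) of the feed regulator's black ribbed sleeve about its upright axis: 0 = shut (number 0 at the red index), growing anticlockwise from above, one number per 24 degrees (0.419 rad) up to 8 at 3.351, end stops at 0 and 8. A spring ball pulls it into the nearest number (about 0.12 Nm to leave one). Black figures 0-8 on the white skirt; the red index is on the skid's +x side.
- sleeve_grip (a point): Point on the sleeve's axis, half-way up its grip: a black upright cylinder, 46 mm in diameter, reaching 23 mm above and below this point, with a red disc on top (4 mm more). A flat white skirt of 91 mm diameter, turning with it, lies right under the grip. z up.
- skid: Green base plate of the filter skid, 140 mm (x) by 370 mm (y) by 12 mm, bolted down; origin at the centre of its underside. It carries the filter head at y = -110 mm, the regulator at y = +110 mm, between them a low gauge (top 62 mm above the bench), and pipes.
- post_foot (a point): Foot of the filter's centre post, on its axis, where the lowest disc lies: top of a grey spigot, 62 mm above the bench, 73 mm in diameter. The steel post is 22 mm in diameter and 68 mm tall, its top 8 mm tapering to 13 mm. Axes as the skid's, z up.
- flange (a point): Centre of the filter head's flange (134 mm diameter), 50 mm above the bench on the post's axis; the housing's rim stands on it. Axes as the skid's. At +x and -x stand two dark hooked clamps, 26 mm wide (y), 45 to 65 mm off the axis, overhang 8.5 mm above the flange, top 14.5 mm, each with a stop wall at its clockwise end (seen from above). Spigot from here up: 12 mm.
- rim (a point): Centre of the open lower rim of the blue housing, a hollow bell, 86 mm outer and 79 mm inner diameter, 89 mm high without handle, 0.3 kg; z up. Two lugs (14 mm wide, 6 thick, to 52.5 mm off the axis) at the rim on +x and -x, white bars above them. Locked: its x along the flange's x (either way; stop 0.05 rad further clockwise). Free: turned anticlockwise 0.65 to 1.5 rad.
- handle (a point): Centre of the black bar handle on top of the blue housing: 66 mm long (the housing's x), 12 mm thick (its y), 30 mm high, 103 mm above the rim; same axes as the rim. The housing starts locked on the filter head, empty; it must rise 80 mm to clear the post and can stand upright on the bench.
- chili_jar_mid (a point): Middle of a glass jar with red lid, 76 mm diameter, 105 mm high, upright, a bystander to be left alone.
- bean_jar_mid (a point): Middle of a smaller glass jar with red lid, 68 mm diameter, 90 mm high, upright, a bystander to be left alone.
- mug_mid (a point): Middle of a steel measuring mug, 72 mm diameter, 80 mm high, with a side handle, upright, a bystander to be left alone.
- disc0_mid (a point): Centre (half-way up) of a clean filter disc: a white ring of 64 mm outer diameter, 27 mm bore and 16 mm height, 70 g; z along its axis. Two to four of the four discs are there, lying flat on the bench near a bamboo draining mat (under 1 mm thick).
- disc1_mid (a point): Centre (half-way up) of a clean filter disc: a white ring of 64 mm outer diameter, 27 mm bore and 16 mm height, 70 g; z along its axis. Two to four of the four discs are there, lying flat on the bench near a bamboo draining mat (under 1 mm thick).
- disc2_mid (a point): Centre (half-way up) of a clean filter disc: a white ring of 64 mm outer diameter, 27 mm bore and 16 mm height, 70 g; z along its axis. Two to four of the four discs are there, lying flat on the bench near a bamboo draining mat (under 1 mm thick).
- disc3_mid (a point): Centre (half-way up) of a clean filter disc: a white ring of 64 mm outer diameter, 27 mm bore and 16 mm height, 70 g; z along its axis. Two to four of the four discs are there, lying flat on the bench near a bamboo draining mat (under 1 mm thick).
Not all that is in view belongs to the job. Of the things like the part that bears rim, leave any that is green; of the rest the smaller one is meant.

How it is judged:
On the way, in this order (a step that is already met when the one before it is completed fails the run):
1. the sleeve is at 0 while the housing still stands closed on the filter head (value of joint sleeve below 0.12 rad and distance between rim and flange below 0.006 m and angle between rim's own z axis and vertical below 0.08 rad and angle between the x axis of rim and the x axis of flange, either way round below 0.16 rad), for 0.2 s.
2. every disc lies flat on the stack around the centre post, with the sleeve at 0 (horizontal distance between each of disc0_mid, disc1_mid, disc2_mid, disc3_mid and post_foot below 0.006 m and z of disc0_mid in the frame of post_foot between 0.004 and 0.062 m and angle between the z axis of each of disc0_mid, disc1_mid, disc2_mid, disc3_mid and the z axis of post_foot, either way round below 0.12 rad and z of disc1_mid in the frame of post_foot between 0.004 and 0.062 m and z of disc2_mid in the frame of post_foot between 0.004 and 0.062 m and z of disc3_mid in the frame of post_foot between 0.004 and 0.062 m and value of joint sleeve below 0.12 rad and not (distance between rim and flange below 0.006 m and angle between rim's own z axis and vertical below 0.08 rad)), for 0.2 s.
3. the housing is back over the discs and locked under the clamps, with the sleeve at 0 (all of step 1 and horizontal distance between each of disc0_mid, disc1_mid, disc2_mid, disc3_mid and post_foot below 0.006 m and z of disc0_mid in the frame of post_foot between 0.004 and 0.062 m and angle between the z axis of each of disc0_mid, disc1_mid, disc2_mid, disc3_mid and the z axis of post_foot, either way round below 0.12 rad and z of disc1_mid in the frame of post_foot between 0.004 and 0.062 m and z of disc2_mid in the frame of post_foot between 0.004 and 0.062 m and z of disc3_mid in the frame of post_foot between 0.004 and 0.062 m), for 0.2 s.
4. the sleeve is at 5 (value of joint sleeve between 1.9744 and 2.2144 rad), for 0.2 s.
At the end, for the whole second after the job is handed in: Every disc is on the post (within 6 mm of its axis, level within 0.12 rad), the housing stands on the flange (rim within 6 mm, upright within 0.08 rad), locked (x axes within 0.16 rad), the sleeve is at 5 (within 0.12 rad), all held for a second (all of step 4 and horizontal distance between each of disc0_mid, disc1_mid, disc2_mid, disc3_mid and post_foot below 0.006 m and z of disc0_mid in the frame of post_foot between 0.004 and 0.062 m and angle between the z axis of each of disc0_mid, disc1_mid, disc2_mid, disc3_mid and the z axis of post_foot, either way round below 0.12 rad and z of disc1_mid in the frame of post_foot between 0.004 and 0.062 m and z of disc2_mid in the frame of post_foot between 0.004 and 0.062 m and z of disc3_mid in the frame of post_foot between 0.004 and 0.062 m and distance between rim and flange below 0.006 m and angle between rim's own z axis and vertical below 0.08 rad and angle between the x axis of rim and the x axis of flange, either way round below 0.16 rad); the robot touches nothing.
It fails at once if the regulator is open (sleeve more than 0.25 rad off 0) while the housing is off the filter head (value of joint sleeve above 0.25 rad and distance between rim and flange above 0.03 m).
It fails at once if a jar or the mug is moved more than 30 mm (distance of any of chili_jar_mid, bean_jar_mid, mug_mid from where it was at the start of the episode above 0.03 m).
Of disc0, disc1, disc2, disc3 only 2 to 4 are there at a start; the rules pass over those that are not, and their reading is None.
At some moment in a run one of disc0, disc1, disc2, disc3 may be knocked a few centimetres aside while the robot is not near it.
Once in a run the grip may slacken for a moment while it holds something.
It also fails if it takes over 208 s, if anything falls off the work surface, if the arm or the gripper's body presses on something with over 40 N, if the wrist force passes 120 N, or if a joint passes its speed limit or range.

## Working session

There is one attempt and no reset: what is moved stays moved. The work goes in short steps, Python scripts to look and compute and a tool call to move; the robot and the scene stay as the last step left them, time stands still between calls to the robot, and variables do not carry over. Pictures are saved under pics/ and viewed, and the job is handed in when it is done.

Besides the shell and the picture viewer there is one more tool, called after "Request:" in YAML: its name, and indented under it one key for each argument. move_arm: Moves the arm, as the interface text tells. Its arguments: {"type":"object","properties":{"commands":{"type":"array","items":{"type":"array","items":{"type":"number"}}},"newtons":{"type":"number"}},"required":["commands"]}

```bash
mkdir -p pics
cat > h.py <<'E'
from rig import robot
import numpy as np, cv2
def snap(name, fn=None):
    o=robot.get_obs(); c=robot.camera(name)
    if fn: cv2.imwrite('pics/'+fn+'.png', c['image'][:,:,::-1])
    return c,o
E
python3 - <<'E'
from h import *
for n in ['scene','top','wrist']:
    c,o=snap(n,'a_'+n)
    print(n,{k:(np.round(v,4).tolist() if not isinstance(v,(int,str)) else v) for k,v in c.items() if k!='image'})
print(o)
E
```

```text
scene {'fx': 465.2867, 'fy': 465.2867, 'cx': 321.904, 'cy': 245.3505, 'xyz': [1.1865, -0.1384, 1.1256], 'rotation': [0.7644, 0.5867, -0.1575, -0.216], 'shot': 1}
top {'fx': 564.4977, 'fy': 564.4977, 'cx': 327.79, 'cy': 250.1255, 'xyz': [0.3386, 0.0161, 1.3587], 'rotation': [0.7105, -0.6953, 0.0754, -0.0781], 'shot': 2}
wrist {'fx': 338.2733, 'fy': 338.2733, 'cx': 323.9485, 'cy': 239.1912, 'tool_from_camera': [[-0.0005, -0.2448, 0.9696, -0.1725], [1.0, -0.0006, 0.0003, 0.0001], [0.0005, 0.9696, 0.2448, -0.0653], [0.0, 0.0, 0.0, 1.0]], 'shot': 3}
{'time': 0.1, 'q': array([-1.47451175e+00,  5.28385198e-01,  1.43378870e+00, -1.29401120e-05,
        1.18140435e+00, -1.78516438e-01]), 'joint_velocities': array([ 0.00045382, -0.00212905, -0.00212875, -0.00084079,  0.00029856,
       -0.0007633 ]), 'joint_torque': array([-1.74687893e-04, -4.40984917e+01, -1.77150464e+01,  6.35502138e-02,
        5.33925032e-02, -3.89356865e-05]), 'position': array([ 0.16954457, -0.60084803,  0.21175752]), 'tool_rot': array([ 0.70046662,  0.09755469, -0.70041736,  0.0961515 ]), 'ft_force': array([-0.19845837, -1.27134171, -0.13139812]), 'moment': array([-0.0025847 , -0.02019462,  0.01038429]), 'grip_width': 0.08718741451325798}
```

View pics/a_scene.png

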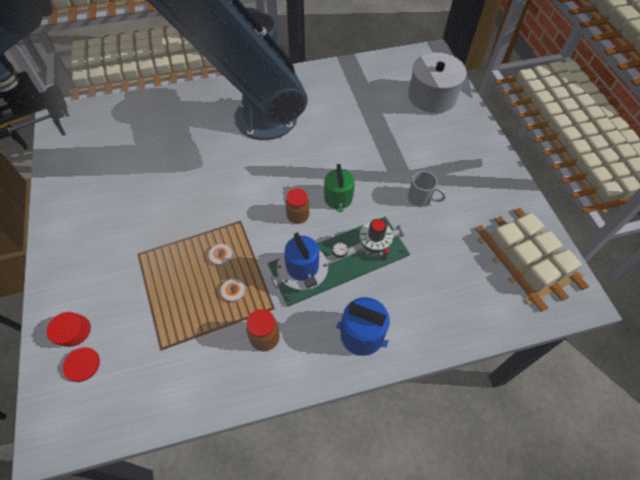

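View pics/a_top.png

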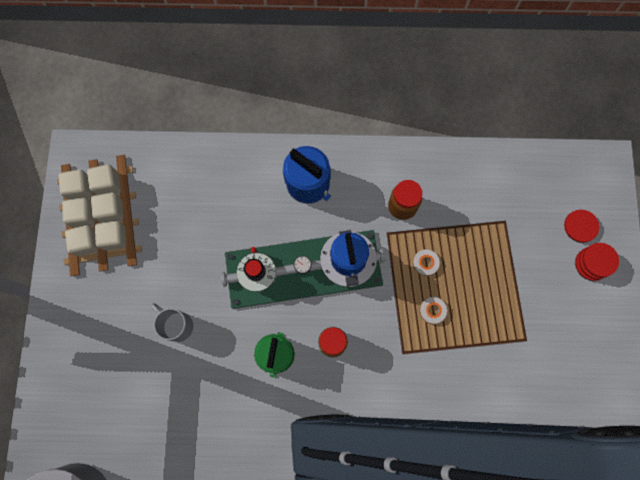

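View pics/a_wrist.png

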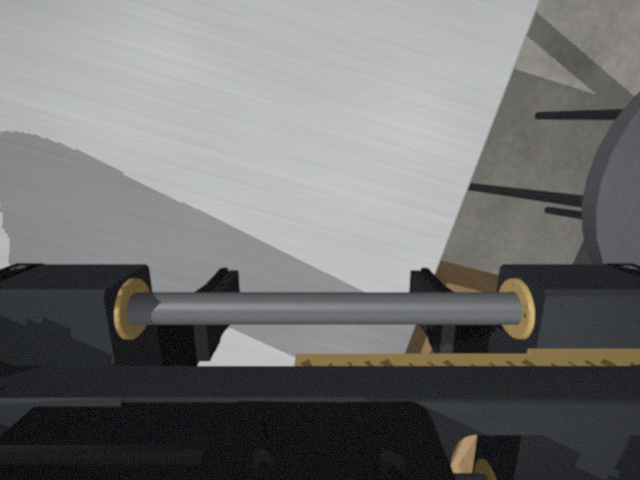

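```bash
cat >> h.py <<'E'
from scipy.spatial.transform import Rotation as R
def cam(c,o=None):
    if 'tool_from_camera' in c:
        T=np.eye(4);T[:3,:3]=R.from_quat(o['tool_rot']).as_matrix();T[:3,3]=o['position']
        T=T@np.array(c['tool_from_camera']);return T[:3,:3],T[:3,3]
    r=np.array(c['rotation']); 
    return (R.from_quat(r).as_matrix() if r.shape==(4,) else r),np.array(c['xyz'])
def p2w(c,u,v,z,o=None):
    Rm,t=cam(c,o); d=Rm@np.array([(u-c['cx'])/c['fx'],(v-c['cy'])/c['fy'],1.0]); return t+d*(z-t[2])/d[2]
def w2p(c,p,o=None):
    Rm,t=cam(c,o); q=Rm.T@(np.array(p)-t); return np.array([c['fx']*q[0]/q[2]+c['cx'],c['fy']*q[1]/q[2]+c['cy']])
def yaw(o):
    m=R.from_quat(o['tool_rot']).as_matrix(); return m
E
python3 - <<'E'
from h import *
c,o=snap('top'); s,o=snap('scene')
print(np.round(yaw(o),3))
for n in ['skid','sleeve','handle','disc0_mid','chili_jar_mid','bean_jar_mid','mug_mid']:
    for cc,nm in((c,'top'),(s,'scene')):
        print(n,nm,[(round(r['p'],2),np.round(r['bbox']).tolist(),np.round(np.argwhere(r['pixels']).mean(0)[::-1],1).tolist()) for r in robot.regions_of(cc,n) if r['p']>.2])
a=cv2.resize(c['image'][190:340,200:460,::-1],None,fx=3,fy=3,interpolation=cv2.INTER_CUBIC);cv2.imwrite('pics/b1.png',a)
a=cv2.resize(s['image'][180:340,200:440,::-1],None,fx=3,fy=3,interpolation=cv2.INTER_CUBIC);cv2.imwrite('pics/b2.png',a)
E
```

```text
[[-0.     0.271 -0.962]
 [ 0.001 -0.962 -0.271]
 [-1.    -0.001 -0.   ]]
skid top []
skid scene [(0.65, [266.0, 220.0, 412.0, 305.0], [342.6, 259.8])]
sleeve top [(0.6, [240.0, 249.0, 276.0, 296.0], [255.5, 271.6])]
sleeve scene [(0.88, [360.0, 223.0, 394.0, 248.0], [375.5, 234.8])]
handle top [(0.88, [281.0, 145.0, 332.0, 205.0], [306.9, 174.7]), (0.81, [254.0, 331.0, 295.0, 380.0], [273.5, 354.0]), (0.68, [336.0, 232.0, 368.0, 278.0], [348.7, 254.0]), (0.24, [220.0, 231.0, 385.0, 312.0], [293.6, 272.0])]
handle scene [(0.9, [337.0, 301.0, 389.0, 356.0], [363.4, 325.9]), (0.73, [284.0, 229.0, 320.0, 284.0], [300.9, 257.0]), (0.57, [324.0, 162.0, 357.0, 213.0], [338.6, 188.5])]
disc0_mid top []
disc0_mid scene []
chili_jar_mid top [(0.56, [389.0, 176.0, 422.0, 221.0], [404.5, 199.5])]
chili_jar_mid scene [(0.97, [244.0, 309.0, 283.0, 351.0], [261.8, 330.2])]
bean_jar_mid top [(0.96, [316.0, 324.0, 345.0, 355.0], [332.4, 341.9])]
bean_jar_mid scene [(0.88, [286.0, 192.0, 310.0, 225.0], [296.5, 206.0])]
mug_mid top [(0.55, [150.0, 303.0, 190.0, 337.0], [171.5, 324.0])]
mug_mid scene [(0.94, [409.0, 171.0, 445.0, 210.0], [422.6, 189.1])]
```

View pics/b1.png

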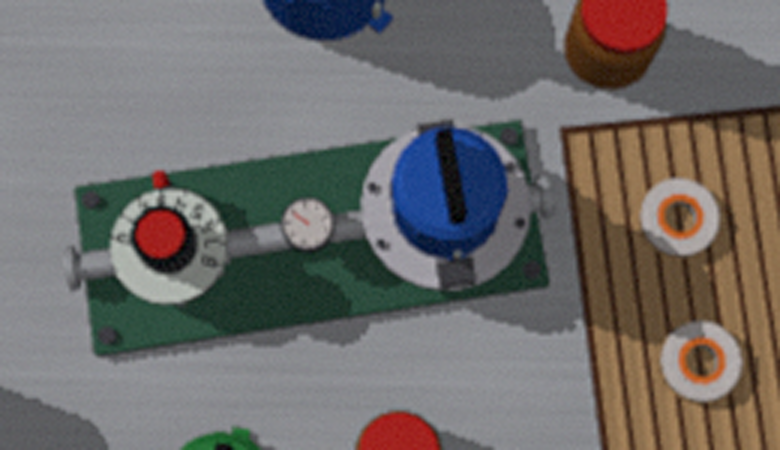

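View pics/b2.png

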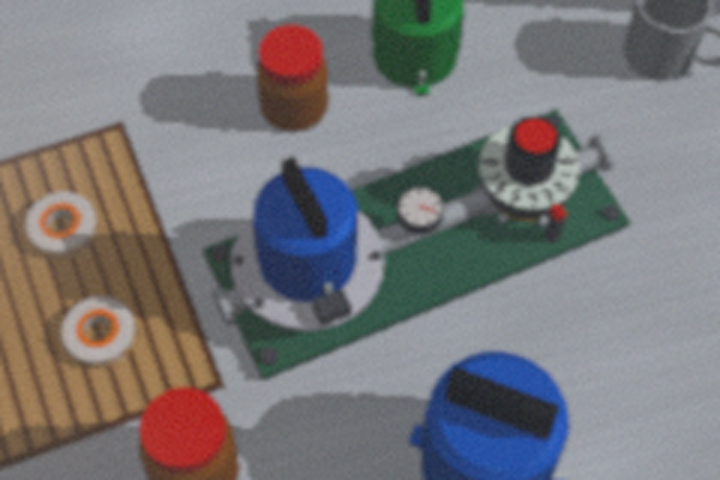

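```bash
cat >> h.py <<'E'
def ray(c,u,v,o=None):
    Rm,t=cam(c,o); d=Rm@np.array([(u-c['cx'])/c['fx'],(v-c['cy'])/c['fy'],1.0]); return t,d/np.linalg.norm(d)
def tri(rs):
    A=np.zeros((3,3));b=np.zeros(3)
    for t,d in rs:
        P=np.eye(3)-np.outer(d,d);A+=P;b+=P@t
    p=np.linalg.solve(A,b);return p,[np.linalg.norm((np.eye(3)-np.outer(d,d))@(p-t)) for t,d in rs]
E
python3 - <<'E'
from h import *
c,o=snap('top'); s,o=snap('scene')
for n,a,b in [('red',(253.3,267.7),(378.7,225)),('hand',(350.7,248.7),(301.7,245.7)),('d0',(426.7,262),(220.3,253.7)),('d1',(433.7,310.3),(232.3,289.7)),('gauge',(302,265),(340,249.5)),('index',(253,250),(386,251)),('bean',(332.5,341),(297.3,197)),('chili',(408,192),(261,323)),('mug',(171.5,324),(423,189)),('bigblue',(306,160),(367,314)),('green',(273,350),(340,180))]:
    p,e=tri([ray(c,*a),ray(s,*b)]);print(n,np.round(p,3),np.round(e,4))
# skid corners in top crop (z=.012)
for u,v in [(75,187),(520,121),(548,285),(95,355)]:
    print(np.round(p2w(c,u/3+200,v/3+190,.012),3))
E
```

```text
red [0.573 0.194 0.101] [0.0025 0.0025]
hand [ 0.611 -0.024  0.149] [0.0029 0.0029]
d0 [ 0.584 -0.205  0.146] [0.0116 0.0116]
d1 [ 0.519 -0.245 -0.168] [0.0195 0.0195]
gauge [0.591 0.086 0.05 ] [0.0016 0.0016]
index [0.625 0.204 0.047] [0.0021 0.0021]
bean [0.413 0.011 0.08 ] [0.0024 0.0024]
chili [ 0.761 -0.159  0.097] [0.0017 0.0017]
mug [0.447 0.386 0.036] [0.0006 0.0006]
bigblue [0.819 0.079 0.139] [0.0011 0.0011]
green [0.39  0.143 0.086] [0.0019 0.0019]
[0.625 0.275 0.012]
[ 0.689 -0.086  0.012]
[ 0.553 -0.11   0.012]
[0.489 0.251 0.012]
```

```bash
cat >> h.py <<'E'
def go(x,y,z,yawdeg=None):
    o=robot.get_obs(); m=yaw(o); d=m.T@(np.array([x,y,z])-o['position'])*1000
    cur=np.degrees(np.arctan2(m[1,1],m[0,1])); t=0 if yawdeg is None else cur-yawdeg
    print('t',round(o['time'],2),'pos',np.round(o['position'],4),'yaw',round(cur,2),'q1,q6',np.round(o['q'][[0,5]],2),'w',round(o['grip_width'],4),'F',np.round(o['ft_force'],1))
    print('shift mm',np.round(d,1),'turn',round(t,1))
E
python3 -c "
from h import *
go(.594,.146,.27,28.6)"
```

```text
t 1.05 pos [ 0.1696 -0.6015  0.2127] yaw -74.26 q1,q6 [-1.47 -0.18] w 0.0865 F [-0.6  0.4 -0.1]
shift mm [ -57.4 -604.3 -611.3] turn -102.9
```

Request:
move_arm:
  commands:
    - [-1,-57,0,0,0]
    - [-1,-57,-604,-611,-103]
    - [-1,-57,-604,-611,-103]
    - [-1,-57,-604,-611,-103]
    - [-1,-57,-604,-611,-103]
    - [-1,-57,-604,-611,-103]
    - [-1,-57,-604,-611,-103]
    - [-1,-57,-604,-611,-103]

```text
time: 1.72
position: [0.3142, -0.3462, 0.2598]
tool_rot: [0.592, 0.386, -0.592, 0.386]
ft_force: [1.1, 0.1, -0.0]
grip_width: 0.087
```

```bash
python3 -c "
from h import *
go(.594,.146,.27,28.6)"
```

```text
t 1.72 pos [ 0.3142 -0.3462  0.2598] yaw -23.81 q1,q6 [-1.07 -0.66] w 0.087 F [ 1.1  0.1 -0. ]
shift mm [ -10.3   57.3 -563.2] turn -52.4
```

Request:
move_arm:
  commands:
    - [-1,-8,50,-550,-52]
    - [-1,-8,50,-550,-52]
    - [-1,-8,50,-550,-52]
    - [-1,-8,50,-550,-52]
    - [-1,-8,50,-550,-52]
    - [-1,-8,50,-550,-52]
    - [-1,-8,50,-550,-52]
    - [-1,-8,50,-550,-52]

```text
time: 2.38
position: [0.4775, -0.0553, 0.2647]
tool_rot: [0.363, 0.606, -0.363, 0.607]
ft_force: [-0.4, -0.5, 0.3]
grip_width: 0.0872
```

```bash
python3 -c "
from h import *
go(.594,.146,.27,28.6)
c,o=snap('top','c_top')
c,o=snap('wrist','c_wrist')"
```

```text
t 2.38 pos [ 0.4775 -0.0553  0.2647] yaw 28.16 q1,q6 [-0.35 -0.84] w 0.0872 F [-0.4 -0.5  0.3]
shift mm [  -5.3  197.8 -122.5] turn -0.4
```

View pics/c_top.png

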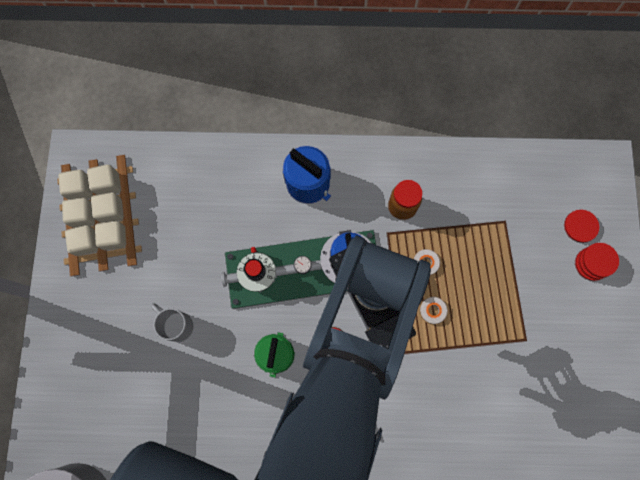

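Request:
move_arm:
  commands:
    - [-1,-4,190,-110,0]
    - [-1,-4,190,-110,0]
    - [-1,-4,190,-110,0]
    - [-1,-4,190,-110,0]
    - [-1,-4,190,-110,0]
    - [-1,-4,190,-110,0]
    - [-1,-4,190,-110,0]
    - [-1,-4,190,-110,0]

```text
time: 3.15
position: [0.5927, 0.1281, 0.2678]
tool_rot: [0.364, 0.606, -0.365, 0.606]
ft_force: [0.3, -0.1, 0.2]
grip_width: 0.0871
```

```bash
python3 -c "
from h import *
go(.57,.191,.1,28.6)
c,o=snap('wrist','d_wrist')
print(w2p(c,(.572,.193,.101),o))"
```

```text
t 3.15 pos [0.5927 0.1281 0.2678] yaw 27.92 q1,q6 [ 0.03 -0.46] w 0.0871 F [ 0.3 -0.1  0.2]
shift mm [167.8   9.7 -66.3] turn -0.7
[337.9642146  153.06714044]
```

View pics/d_wrist.png

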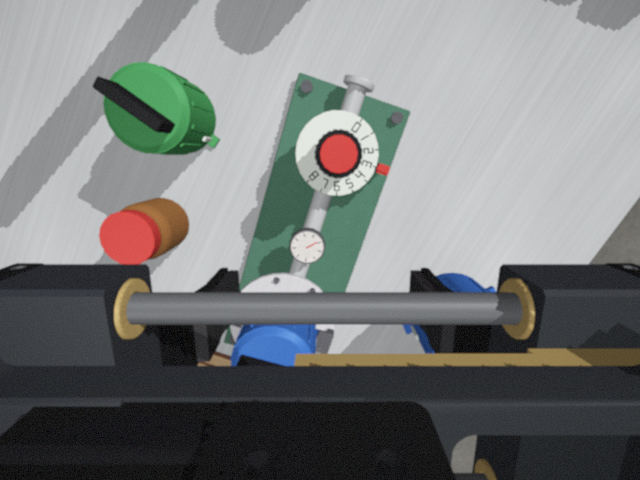

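```bash
python3 -c "
from h import *
o=robot.get_obs()
w=robot.camera('wrist');c=robot.camera('top');s=robot.camera('scene')
def red(img,x0,y0,x1,y1):
    i=img[y0:y1,x0:x1].astype(int);m=(i[...,0]>130)&(i[...,1]<80)&(i[...,2]<80)
    n,l,st,ce=cv2.connectedComponentsWithStats(m.astype('uint8'));k=1+np.argmax(st[1:,4]);print(st[k]);return ce[k]+[x0,y0]
a=red(w['image'],300,110,375,190);b=red(c['image'],235,255,275,285);d=red(s['image'],360,210,390,240)
print(a,b,d)
R3=[ray(w,*a,o),ray(c,*b),ray(s,*d)]
print(tri(R3),tri(R3[:2]),tri(R3[1:]),tri([R3[0],R3[2]]))
"
```

```text
[ 20  24  39  39 968]Traceback (most recent call last):
  File "<string>", line 8, in <module>
    a=red(w['image'],300,110,375,190);b=red(c['image'],235,255,275,285);d=red(s['image'],360,210,390,240)
                                        ~~~^^^^^^^^^^^^^^^^^^^^^^^^^^^^
  File "<string>", line 7, in red
    n,l,st,ce=cv2.connectedComponentsWithStats(m.astype('uint8'));k=1+np.argmax(st[1:,4]);print(st[k]);return ce[k]+[x0,y0]
                                                                      ~~~~~~~~~^^^^^^^^^^
    return _wrapfunc(a, 'argmax', axis=axis, out=out, **kwds)
    return bound(*args, **kwds)
ValueError: attempt to get argmax of an empty sequence
```

Top is now occluded; use wrist and scene plus the earlier top reading.

```bash
python3 -c "
from h import *
o=robot.get_obs()
w=robot.camera('wrist');c=robot.camera('top')
def red(img,x0,y0,x1,y1):
    i=img[y0:y1,x0:x1].astype(int);m=(i[...,0]>130)&(i[...,1]<80)&(i[...,2]<80)
    n,l,st,ce=cv2.connectedComponentsWithStats(m.astype('uint8'));k=1+np.argmax(st[1:,4]);print(st[k]);return ce[k]+[x0,y0]
a=red(w['image'],300,110,375,190);b=red(cv2.imread('pics/a_top.png')[:,:,::-1],235,255,275,285)
print(a,b)
R3=[ray(w,*a,o),ray(c,*b)]
print(tri(R3)); print(p2w(w,*a,.101,o),p2w(c,*b,.101))
go(.572,.193,.078)
"
```

```text
[ 20  23  38  40 970]
[ 11   6  15  15 174]
[338.99381443 153.36701031] [252.9137931 267.5862069]
(array([0.57297295, 0.19266207, 0.0994043 ]), [np.float64(0.0004317153329680271), np.float64(0.00043171533296807065)])
[0.57318549 0.19229658 0.101     ] [0.57240236 0.19277158 0.101     ]
t 3.45 pos [0.5929 0.1273 0.2686] yaw 27.76 q1,q6 [ 0.03 -0.46] w 0.0865 F [-0.2  0.1  0.1]
shift mm [190.6  12.2 -67.8] turn 0
```

Request:
move_arm:
  commands:
    - [-1,0,12,-68,0]
    - [-1,0,12,-68,0]
    - [-1,0,12,-68,0]
    - [-1,80,12,-68,0]
    - [-1,80,12,-68,0]
    - [-1,80,12,-68,0]
    - [-1,80,12,-68,0]
    - [-1,80,12,-68,0]

```text
time: 4.12
position: [0.5735, 0.194, 0.19]
tool_rot: [0.366, 0.605, -0.365, 0.606]
ft_force: [0.6, -1.2, 0.3]
grip_width: 0.0872
```

```bash
python3 -c "
from h import *
go(.573,.1927,.081)
c,o=snap('wrist','e_wrist')"
```

```text
t 4.12 pos [0.5735 0.194  0.19  ] yaw 27.83 q1,q6 [ 0.14 -0.34] w 0.0872 F [ 0.6 -1.2  0.3]
shift mm [109.   -1.3   0.8] turn 0
```

View pics/e_wrist.png

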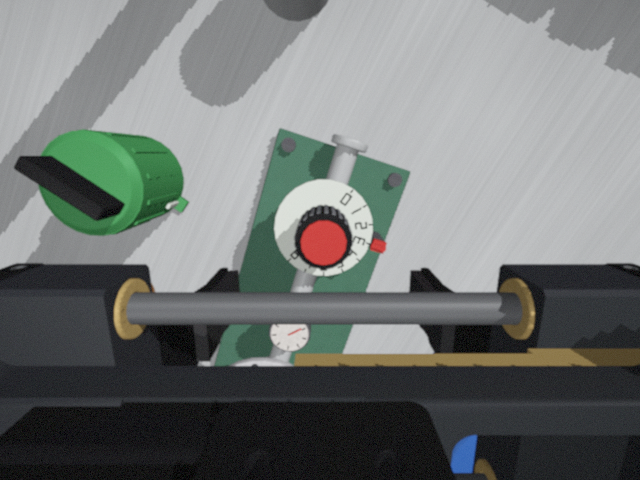

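Request:
move_arm:
  commands:
    - [-1,50,-1,1,0]
    - [-1,109,-1,1,0]
    - [-1,109,-1,1,0]
    - [-1,109,-1,1,0]
    - [-1,109,-1,1,0]
    - [1,109,-1,1,0]
    - [1,109,-1,1,0]
    - [1,109,-1,1,0]
  newtons: 30

```text
time: 4.83
position: [0.5737, 0.1935, 0.0821]
tool_rot: [0.366, 0.604, -0.364, 0.607]
ft_force: [0.5, -0.0, -0.7]
grip_width: 0.0741
```

Request:
move_arm:
  commands:
    - [1,0,0,0,0]
    - [1,0,0,0,0]
    - [1,0,0,0,0]

```text
time: 5.08
position: [0.572, 0.1932, 0.08]
tool_rot: [0.365, 0.605, -0.365, 0.606]
ft_force: [0.0, 1.0, 0.2]
grip_width: 0.055
```

Request:
move_arm:
  commands:
    - [1,0,0,0,0]
    - [1,0,0,0,0]
    - [1,0,0,0,0]
    - [1,0,0,0,0]

```text
time: 5.42
position: [0.5731, 0.1937, 0.0797]
tool_rot: [0.366, 0.605, -0.364, 0.606]
ft_force: [3.3, 3.1, 0.1]
grip_width: 0.0449
```

Request:
move_arm:
  commands:
    - [1,0,0,0,5]
    - [1,0,0,0,10]
    - [1,0,0,0,15]
    - [1,0,0,0,20]
    - [1,0,0,0,25]
    - [1,0,0,0,30]
    - [1,0,0,0,35]
    - [1,0,0,0,40]

```text
time: 6.08
position: [0.5736, 0.1939, 0.0797]
tool_rot: [0.552, 0.443, -0.55, 0.444]
ft_force: [4.7, 3.0, -0.2]
grip_width: 0.0452
```

```bash
python3 -c "
from h import *
go(.573,.1927,.081);print(robot.get_obs()['moment'])
c,o=snap('wrist','f_wrist')"
```

```text
t 6.08 pos [0.5736 0.1939 0.0797] yaw -12.39 q1,q6 [0.14 0.36] w 0.0452 F [ 4.7  3.  -0.2]
shift mm [-1.3 -0.3  1.3] turn 0
[ 0.58533191 -0.65318626  0.02079942]
```

View pics/f_wrist.png

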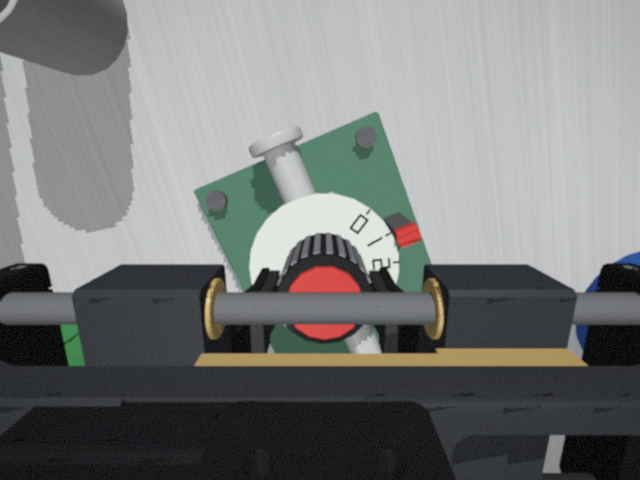

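Request:
move_arm:
  commands:
    - [1,0,0,0,5]
    - [1,0,0,0,10]
    - [1,0,0,0,15]
    - [1,0,0,0,20]
    - [1,0,0,0,25]
    - [1,0,0,0,29]
    - [1,0,0,0,33]
    - [1,0,0,0,33]

```text
time: 6.8
position: [0.5737, 0.1933, 0.0797]
tool_rot: [0.655, 0.269, -0.652, 0.27]
ft_force: [5.3, 1.6, -0.6]
grip_width: 0.0454
```

```bash
python3 -c "
from h import *
go(.573,.1927,.081);print(robot.get_obs()['moment'])
c,o=snap('wrist','g_wrist')"
```

```text
t 6.8 pos [0.5737 0.1933 0.0797] yaw -45.15 q1,q6 [0.14 0.93] w 0.0454 F [ 5.3  1.6 -0.6]
shift mm [-1.3 -0.1  0.9] turn 0
[ 0.25736418 -0.82006809 -0.00169145]
```

View pics/g_wrist.png

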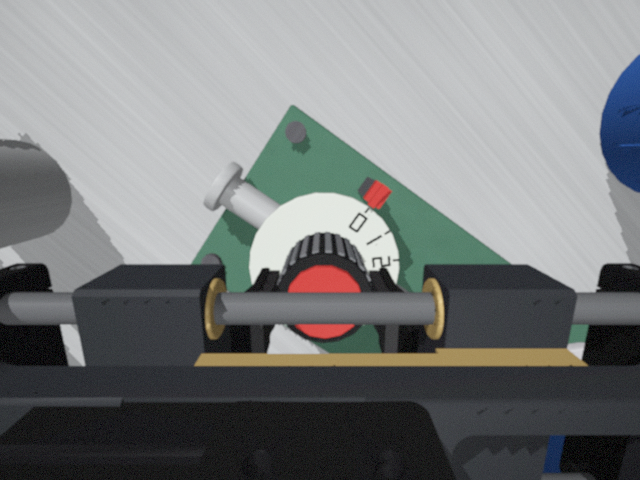

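Request:
move_arm:
  commands:
    - [1,0,0,0,3]
    - [1,0,0,0,6]
    - [1,0,0,0,8]
    - [1,0,0,0,8]

```text
time: 7.18
position: [0.5721, 0.1921, 0.0798]
tool_rot: [0.67, 0.224, -0.67, 0.226]
ft_force: [3.6, -2.7, 2.0]
grip_width: 0.0452
```

```bash
python3 -c "
from h import *
go(.573,.1927,.081);print(robot.get_obs()['moment'])"
```

```text
t 7.18 pos [0.5721 0.1921 0.0798] yaw -52.91 q1,q6 [0.14 1.07] w 0.0452 F [ 3.6 -2.7  2. ]
shift mm [-1.2  0.  -1.1] turn 0
[-0.58775863 -0.5885644   0.45319974]
```

Request:
move_arm:
  commands:
    - [1,0,0,0,-3]
    - [-1,0,0,0,-3]
    - [-1,0,0,0,-3]
    - [-1,0,0,0,-3]
    - [-1,0,0,0,-3]
    - [-1,0,0,0,-3]
    - [-1,0,0,0,-3]
    - [-1,-80,0,0,-3]

```text
time: 7.85
position: [0.5649, 0.1921, 0.1124]
tool_rot: [-0.658, -0.243, 0.672, -0.24]
ft_force: [-0.2, -0.8, -1.0]
grip_width: 0.0826
```

Request:
move_arm:
  commands:
    - [-1,-40,0,0,0]
    - [-1,-80,0,0,0]
    - [-1,-120,0,0,0]
    - [-1,-120,0,0,0]
    - [-1,-120,0,0,0]

```text
time: 8.27
position: [0.5733, 0.1936, 0.2442]
tool_rot: [0.667, 0.241, -0.662, 0.242]
ft_force: [0.5, 0.4, -0.1]
grip_width: 0.0867
```

```bash
python3 -c "
from h import *
go(.573,.1927,.081);print(robot.get_obs()['moment'])
c,o=snap('wrist','h_wrist')"
```

```text
t 8.27 pos [0.5733 0.1936 0.2442] yaw -50.11 q1,q6 [0.14 1.02] w 0.0867 F [ 0.5  0.4 -0.1]
shift mm [ 1.632e+02 -1.000e-01  1.700e+00] turn 0
[-0.02297194 -0.01341499 -0.01668657]
```

View pics/h_wrist.png

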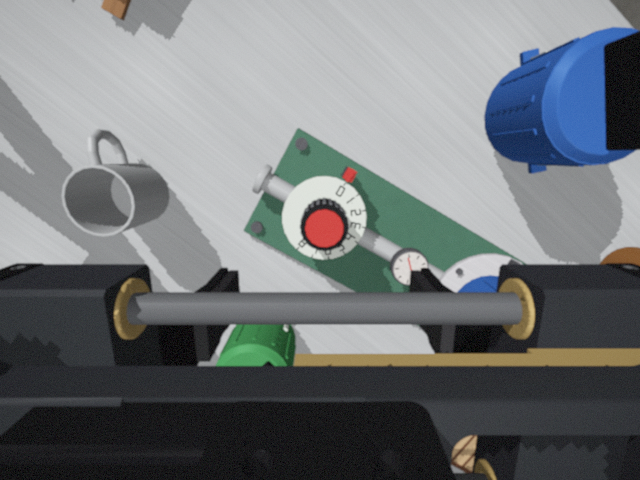

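```bash
python3 -c "
from h import *
go(.56,-.035,.3,-80)"
```

```text
t 8.32 pos [0.5716 0.1933 0.2418] yaw -50.12 q1,q6 [0.14 1.02] w 0.0872 F [ 0.  -0.2 -0.3]
shift mm [-58.3 167.8 155.2] turn 29.9
```

Request:
move_arm:
  commands:
    - [-1,-58,168,155,30]
    - [-1,-58,168,155,30]
    - [-1,-58,168,155,30]
    - [-1,-58,168,155,30]
    - [-1,-58,168,155,30]
    - [-1,-58,168,155,30]
    - [-1,-58,168,155,30]
    - [-1,-58,168,155,30]

```text
time: 8.98
position: [0.5594, -0.0362, 0.2971]
tool_rot: [-0.703, -0.06, 0.706, -0.059]
ft_force: [-0.3, 0.2, 0.3]
grip_width: 0.0867
```

Request:
move_arm:
  commands:
    - [-1,0,0,0,0]
    - [-1,0,0,0,0]

```text
time: 9.15
position: [0.5595, -0.0336, 0.2974]
tool_rot: [-0.703, -0.062, 0.706, -0.061]
ft_force: [0.4, 0.0, 0.5]
grip_width: 0.0871
```

```bash
python3 -c "
from h import *
go(.609,-.026,.3,-80)
c,o=snap('wrist','i_wrist')
print(w2p(c,(.609,-.026,.168),o))"
```

```text
t 9.15 pos [ 0.5595 -0.0336  0.2974] yaw -80.04 q1,q6 [-0.26  1.14] w 0.0871 F [0.4 0.  0.5]
shift mm [ -2.8   1.  -50.1] turn -0.0
[325.01929227 171.24577058]
```

View pics/i_wrist.png

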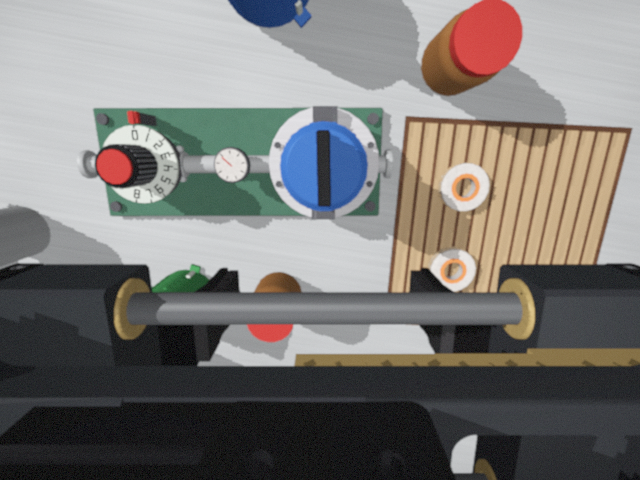

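```bash
python3 -c "
from h import *
o=robot.get_obs();c=robot.camera('wrist')
im=c['image'][125:212,300:350].astype(int); m=im.sum(2)<110
n,l,st,ce=cv2.connectedComponentsWithStats(m.astype('uint8'));k=1+np.argmax(st[1:,4]);print(st[k],ce[k]+[300,125])
u,v=ce[k]+[300,125]
print(p2w(c,u,v,.168,o), p2w(c,323.5,128,.168,o),p2w(c,323.5,206,.168,o))
# flange outline circle z .05 
from numpy.linalg import norm
go(*p2w(c,u,v,.168,o)[:2],.159)
"
```

```text
Traceback (most recent call last):
ValueError: attempt to get argmax of an empty sequence
```

```bash
python3 -c "
from h import *
o=robot.get_obs();c=robot.camera('wrist')
cv2.imwrite('pics/i2.png',cv2.resize(c['image'][100:225,250:400,::-1],None,fx=4,fy=4,interpolation=cv2.INTER_CUBIC))
im=c['image'][125:212,300:350].astype(int); m=im[...,2]<75
n,l,st,ce=cv2.connectedComponentsWithStats(m.astype('uint8'));k=1+np.argmax(st[1:,4]);print(st[k],ce[k]+[300,125])
u,v=ce[k]+[300,125]
print(p2w(c,u,v,.168,o), p2w(c,u,v-39,.168,o),p2w(c,u,v+39,.168,o))
go(*p2w(c,u,v,.168,o)[:2],.159)
"
```

```text
[ 17   7  13  74 834] [323.44604317 168.49640288]
[ 0.61164084 -0.02420704  0.168     ] [ 0.64370854 -0.01858004  0.168     ] [ 0.57773504 -0.03015658  0.168     ]
t 9.3 pos [ 0.5601 -0.0337  0.2983] yaw -80.0 q1,q6 [-0.26  1.14] w 0.0874 F [-0.8 -0.1  0.4]
shift mm [139.2  -0.3 -52.6] turn 0
```

View pics/i2.png

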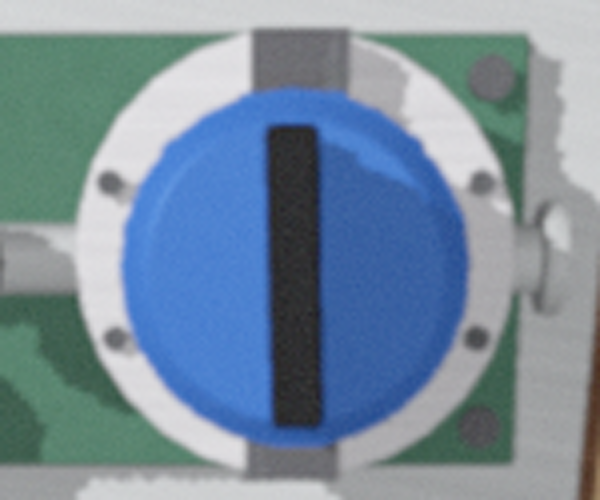

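Request:
move_arm:
  commands:
    - [-1,0,0,-52,0]
    - [-1,0,0,-52,0]
    - [-1,60,0,-52,0]
    - [-1,100,0,-52,0]
    - [-1,130,0,-52,0]
    - [-1,130,0,-52,0]
    - [-1,130,0,-52,0]
    - [0.5,130,0,-52,0]

```text
time: 9.97
position: [0.6129, -0.0259, 0.1703]
tool_rot: [0.705, 0.061, -0.704, 0.061]
ft_force: [0.2, -0.2, 0.5]
grip_width: 0.085
```

Request:
move_arm:
  commands:
    - [1,0,0,0,0]
    - [1,0,0,0,0]
    - [1,0,0,0,0]
    - [1,0,0,0,0]
    - [1,0,0,0,0]
    - [1,0,0,0,0]
    - [1,0,0,0,0]
    - [1,0,0,0,0]
  newtons: 45

```text
time: 10.63
position: [0.6116, -0.0263, 0.169]
tool_rot: [-0.704, -0.061, 0.705, -0.061]
ft_force: [-0.7, -0.2, -0.3]
grip_width: 0.0349
```

```bash
python3 -c "
from h import *
go(.611,-.0245,.168,-80)"
```

```text
t 10.63 pos [ 0.6116 -0.0263  0.169 ] yaw -80.13 q1,q6 [-0.23  1.17] w 0.0349 F [-0.7 -0.2 -0.3]
shift mm [ 1.  -1.8  0.3] turn -0.1
```

Request:
move_arm:
  commands:
    - [1,0,0,0,0]
    - [1,0,0,0,0]
    - [1,0,0,0,0]
    - [1,0,0,0,0]
    - [1,0,0,0,0]
    - [1,0,0,0,0]

```text
time: 11.13
position: [0.6117, -0.0263, 0.169]
tool_rot: [-0.704, -0.061, 0.705, -0.061]
ft_force: [-0.0, 0.2, 0.8]
grip_width: 0.0017
```

```bash
python3 -c "
from h import *
go(.611,-.0245,.168,-80); go(.611,-.0245,.168,-80);robot.camera('wrist');go(.611,-.0245,.168,-80);print(robot.get_obs()['moment'])"
```

```text
t 11.13 pos [ 0.6117 -0.0263  0.169 ] yaw -80.12 q1,q6 [-0.23  1.17] w 0.0017 F [-0.   0.2  0.8]
shift mm [ 1.  -1.8  0.4] turn -0.1
t 11.13 pos [ 0.6117 -0.0263  0.169 ] yaw -80.12 q1,q6 [-0.23  1.17] w 0.0017 F [-0.   0.2  0.8]
shift mm [ 1.  -1.8  0.4] turn -0.1
t 11.18 pos [ 0.6117 -0.0262  0.169 ] yaw -80.12 q1,q6 [-0.23  1.17] w 0.0012 F [-0.5  0.4  0.9]
shift mm [ 1.  -1.8  0.4] turn -0.1
[ 0.02666996 -0.01072881 -0.0297421 ]
```

```bash
python3 -c "
from h import *
snap('wrist','j_wrist')
c,o=snap('scene');cv2.imwrite('pics/j_scene.png',cv2.resize(c['image'][150:330,200:440,::-1],None,fx=3,fy=3,interpolation=cv2.INTER_CUBIC))"
```

```text
(no output)
```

View pics/j_wrist.png

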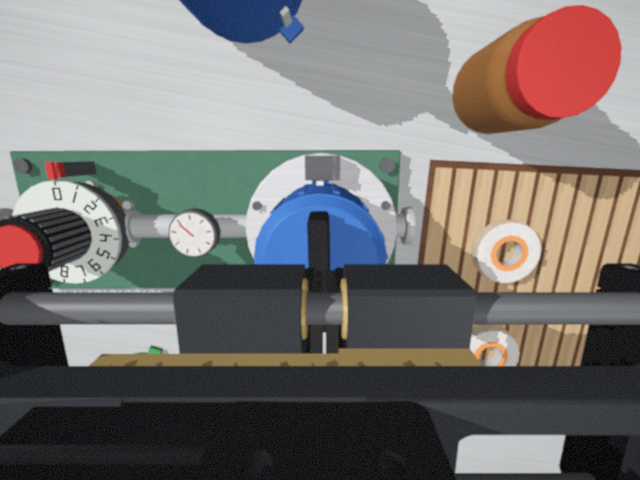

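View pics/j_scene.png

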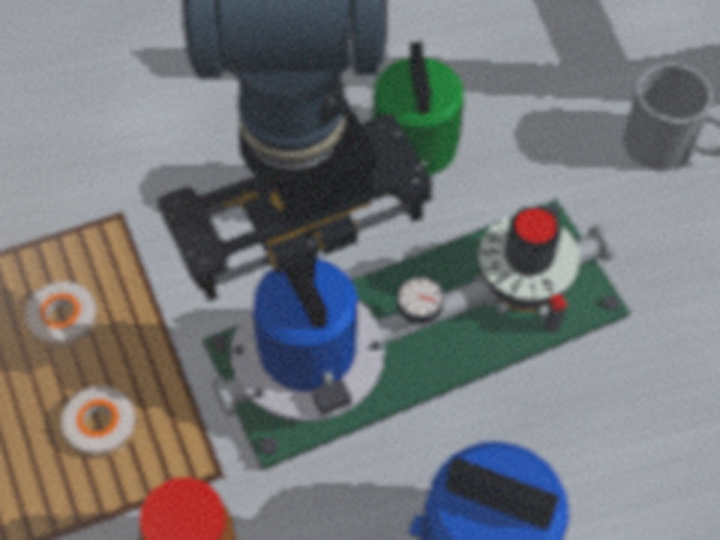

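```bash
python3 -c "
from h import *
o=robot.get_obs();c=robot.camera('wrist')
for z in (.135,.145,.155,.168):
  e=np.array([.611+.033*.985,-.0245+.033*.174,z]);print(z,w2p(c,e,o), w2p(c,[.611+.0525*.985,-.0245+.0525*.174,.05],o))
cv2.imwrite('pics/k.png',cv2.resize(c['image'][140:290,220:420,::-1],None,fx=4,fy=4,interpolation=cv2.INTER_CUBIC))
"
```

```text
0.135 [320.32257425 208.54352925] [321.20138142 169.87452847]
0.145 [320.15212082 211.21665091] [321.20138142 169.87452847]
0.155 [319.96416496 214.16425295] [321.20138142 169.87452847]
0.168 [319.68890598 218.48097891] [321.20138142 169.87452847]
```

View pics/k.png

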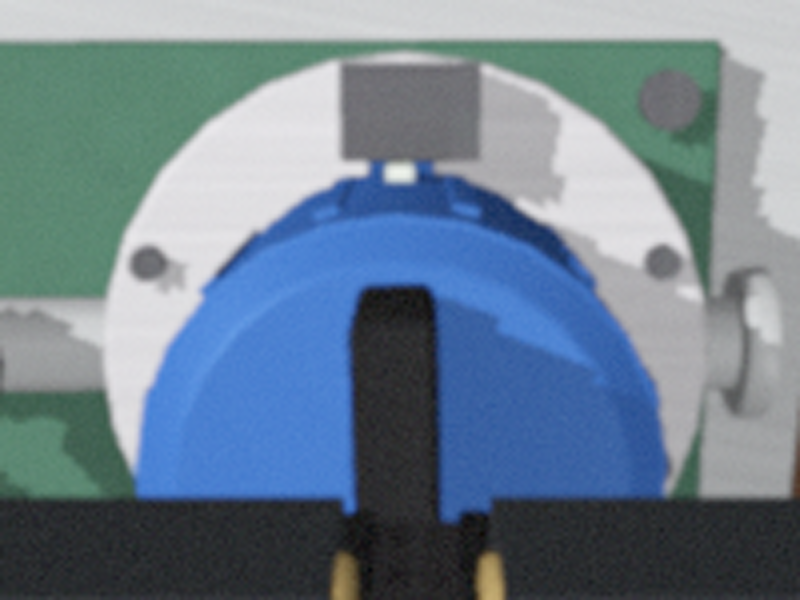

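Request:
move_arm:
  commands:
    - [-0.3,0,0,0,0]
    - [-0.3,0,0,0,0]
    - [-0.3,0,0,0,0]
    - [-0.3,0,0,0,0]
    - [-0.3,0,0,0,0]
    - [-0.3,0,0,0,0]
    - [-0.3,0,0,0,0]
    - [-0.3,0,0,0,0]

```text
time: 12.0
position: [0.6117, -0.0262, 0.169]
tool_rot: [-0.704, -0.061, 0.704, -0.061]
ft_force: [0.1, 0.4, 0.7]
grip_width: 0.046
```

Request:
move_arm:
  commands:
    - [-0.3,3,0,0,0]
    - [-0.3,6,0,0,0]
    - [-0.3,9,0,0,0]
    - [-0.3,9,0,0,0]

```text
time: 12.33
position: [0.611, -0.0261, 0.159]
tool_rot: [-0.704, -0.061, 0.705, -0.061]
ft_force: [-0.6, 0.2, -0.2]
grip_width: 0.0558
```

```bash
python3 -c "
from h import *
go(.611,-.0245,.168,-80)
o=robot.get_obs();c=robot.camera('wrist')
cv2.imwrite('pics/l.png',c['image'][:,:,::-1])
"
```

```text
t 12.33 pos [ 0.611  -0.0261  0.159 ] yaw -80.13 q1,q6 [-0.23  1.17] w 0.0558 F [-0.6  0.2 -0.2]
shift mm [-9.  -1.6 -0.2] turn -0.1
```

View pics/l.png

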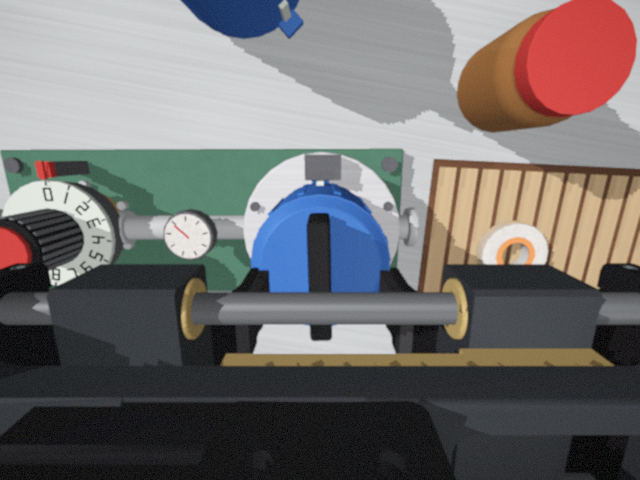

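```bash
python3 -c "
from h import *
o=robot.get_obs();c=robot.camera('wrist')
for z in (.135,.14,.145,.15,.155,.16,.168):
  a=p2w(c,318.5,214.5,z,o);b=p2w(c,320,339.5,z,o);print(z,np.linalg.norm(a-b),(a+b)/2)
"
```

```text
0.135 0.0821831670342451 [ 0.60043502 -0.02539488  0.135     ]
0.14 0.08009515815559082 [ 0.60235063 -0.02513777  0.14      ]
0.145 0.07800714927693657 [ 0.60426624 -0.02488066  0.145     ]
0.15 0.0759191403982824 [ 0.60618186 -0.02462355  0.15      ]
0.155 0.07383113151962814 [ 0.60809747 -0.02436644  0.155     ]
0.16 0.07174312264097399 [ 0.61001308 -0.02410933  0.16      ]
0.168 0.06840230843512717 [ 0.61307806 -0.02369796  0.168     ]
```

Request:
move_arm:
  commands:
    - [1,0,0,0,0]
    - [1,0,0,0,0]
    - [1,0,0,0,0]
    - [1,0,0,0,0]
    - [1,0,0,0,0]
    - [1,0,0,0,0]
    - [1,0,0,0,0]
    - [1,0,0,0,0]

```text
time: 13.1
position: [0.6117, -0.0262, 0.1601]
tool_rot: [0.704, 0.061, -0.704, 0.061]
ft_force: [0.5, 0.5, 1.0]
grip_width: 0.0112
```

```bash
python3 -c "
from h import *
go(.611,-.0245,.168,-80)
o=robot.get_obs();c=robot.camera('wrist')
cv2.imwrite('pics/m.png',c['image'][:,:,::-1])
"
```

```text
t 13.1 pos [ 0.6117 -0.0262  0.1601] yaw -80.12 q1,q6 [-0.23  1.17] w 0.0112 F [0.5 0.5 1. ]
shift mm [-7.9 -1.8  0.4] turn -0.1
```

Request:
move_arm:
  commands:
    - [1,0,0,0,0]
    - [1,0,0,0,0]
    - [1,0,0,0,0]
    - [1,0,0,0,0]

```text
time: 13.48
position: [0.6117, -0.0263, 0.16]
tool_rot: [0.704, 0.061, -0.704, 0.061]
ft_force: [0.4, 0.2, -0.6]
grip_width: 0.0003
```

```bash
python3 -c "
from h import *
o=robot.get_obs();c=robot.camera('wrist');T=np.linalg.inv(np.array(c['tool_from_camera']))
for x in (-.05,0,.006,.025):
  for y in (0.006,-.006):
    q=T@[x,y,0,1];print(x,y,c['fx']*q[0]/q[2]+c['cx'],c['fy']*q[1]/q[2]+c['cy'],q[2])
"
```

```text
-0.05 0.006 338.3197442617237 322.8155253683861 0.13477568356106603
-0.05 -0.006 308.200619125994 322.83514736045925 0.13477269727300886
0 0.006 334.4822785622779 278.1056658685406 0.18325527214907827
0 -0.006 312.3311377197451 278.11936824756583 0.1832522858610211
0.006 0.006 334.154025952401 274.2812334911594 0.18907282277963974
0.006 -0.006 312.68445550475786 274.2944538517825 0.18906983649158257
0.025 0.006 333.2359909477075 263.58531610961325 0.2074950664430844
0.025 -0.006 313.67258923828064 263.5972087578974 0.20749208015502724
```

View pics/m.png

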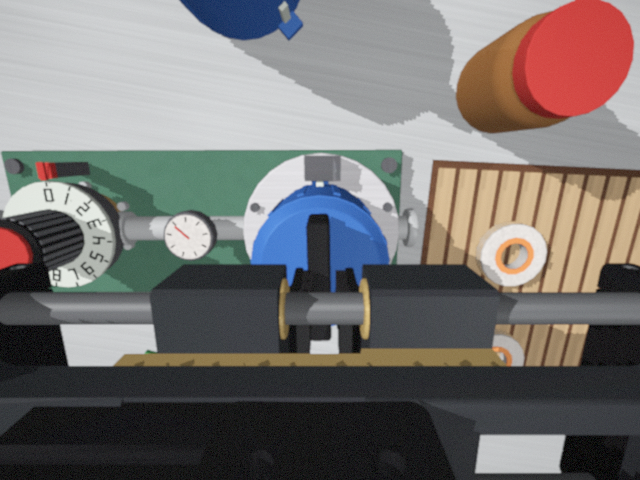

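```bash
python3 -c "
from h import *
c,o=snap('scene');cv2.imwrite('pics/m_scene.png',cv2.resize(c['image'][170:310,230:400,::-1],None,fx=4,fy=4,interpolation=cv2.INTER_CUBIC))"
```

```text
(no output)
```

View pics/m_scene.png

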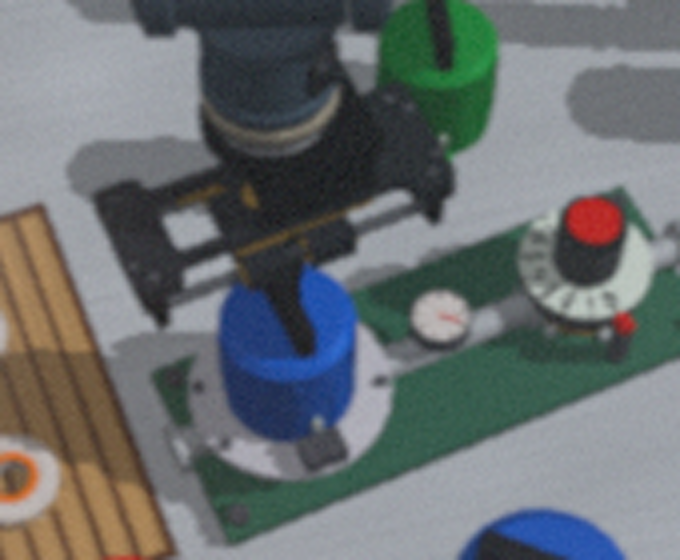

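```bash
python3 -c "
from h import *
c,o=snap('wrist');cv2.imwrite('pics/n.png',cv2.resize(c['image'][170:370,220:420,::-1],None,fx=3,fy=3,interpolation=cv2.INTER_CUBIC));go(.611,-.0245,.168,-80)"
```

```text
t 13.63 pos [ 0.6117 -0.0262  0.16  ] yaw -80.12 q1,q6 [-0.23  1.17] w 0.0005 F [ 0.3 -0.9 -0.4]
shift mm [-8.  -1.8  0.4] turn -0.1
```

View pics/n.png

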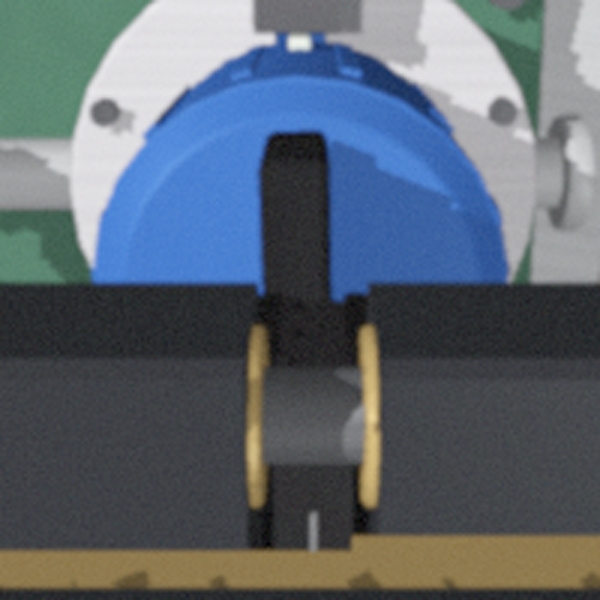

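```bash
python3 -c "
from h import *
c,o=snap('wrist')
q=o['tool_rot']
oi=dict(position=np.array([.5598,-.0337,.298]),tool_rot=q); ol=dict(position=np.array([.6115,-.0262,.1597]),tool_rot=q)
for a,b in [((323.8,206),(320,339.5)),((322.5,132),(318.5,218))]:
  print(tri([ray(c,*a,oi),ray(c,*b,ol)]))
im=cv2.imread('pics/l.png')
cv2.imwrite('pics/l2.png',cv2.resize(im[200:360,230:420],None,fx=4,fy=4,interpolation=cv2.INTER_CUBIC))
"
```

```text
(array([ 0.57914682, -0.03024205,  0.16730812]), [np.float64(0.0003049151129309575), np.float64(0.00030491511293093316)])
(array([ 0.64257961, -0.01825705,  0.15392832]), [np.float64(0.00010946049227379539), np.float64(0.0001094604922737983)])
```

View pics/l2.png

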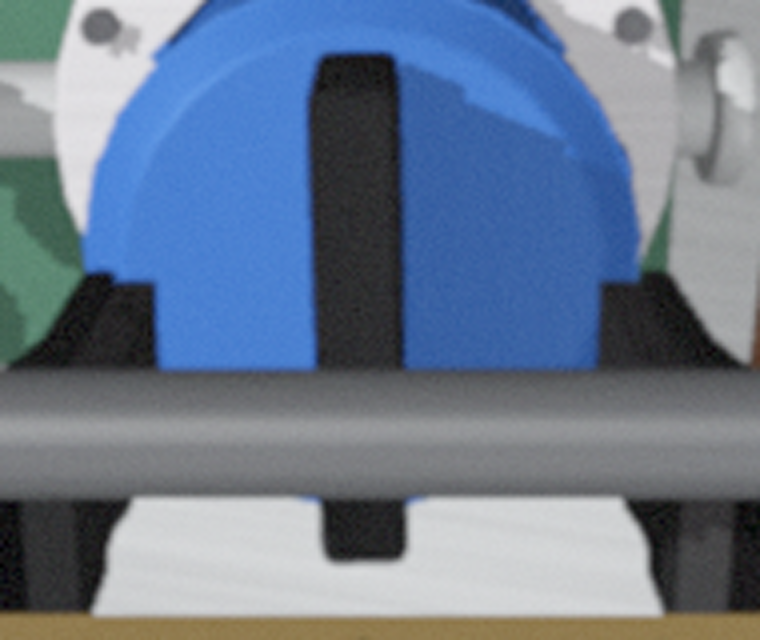

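Request:
move_arm:
  commands:
    - [-0.3,0,-2,0,0]
    - [-0.3,0,-2,0,0]
    - [-0.3,0,-2,0,0]
    - [-0.3,0,-2,0,0]
    - [-0.3,0,-2,0,0]
    - [-0.3,0,-2,0,0]
    - [-0.3,0,-2,0,0]
    - [-0.3,0,-2,0,0]

```text
time: 14.35
position: [0.6113, -0.0243, 0.16]
tool_rot: [-0.704, -0.061, 0.704, -0.061]
ft_force: [0.7, -0.5, -0.7]
grip_width: 0.0458
```

Request:
move_arm:
  commands:
    - [-0.3,5,0,0,0]
    - [-0.3,10,0,0,0]
    - [-0.3,15,0,0,0]
    - [-0.3,20,0,0,0]
    - [-0.3,20,0,0,0]

```text
time: 14.77
position: [0.6103, -0.0241, 0.1384]
tool_rot: [-0.703, -0.061, 0.706, -0.061]
ft_force: [-0.4, -0.4, 0.2]
grip_width: 0.0564
```

```bash
python3 -c "
from h import *
c,o=snap('wrist');cv2.imwrite('pics/o.png',cv2.resize(c['image'][170:370,220:420,::-1],None,fx=3,fy=3,interpolation=cv2.INTER_CUBIC));go(.611,-.0245,.168,-80)"
```

```text
t 14.82 pos [ 0.6107 -0.0241  0.1389] yaw -80.12 q1,q6 [-0.22  1.18] w 0.0561 F [ 0.5 -0.3  0.1]
shift mm [-29.1   0.4  -0.2] turn -0.1
```

View pics/o.png

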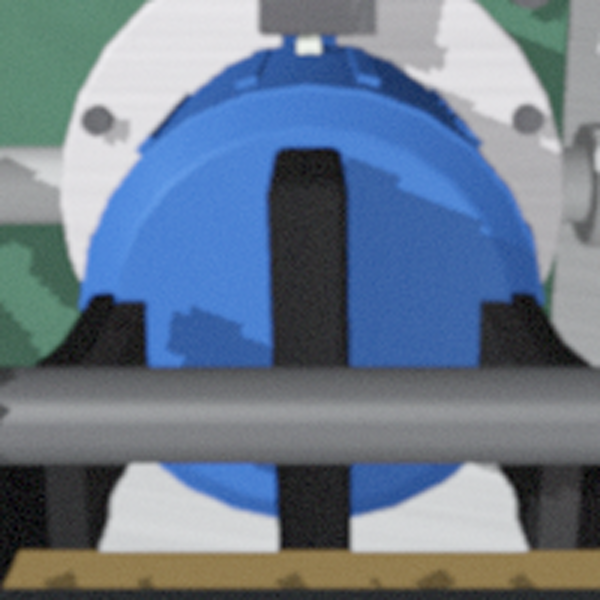

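Request:
move_arm:
  commands:
    - [-0.3,3,0,0,0]
    - [-0.3,6,0,0,0]
    - [-0.3,6,0,0,0]
    - [1,6,0,0,0]
    - [1,6,0,0,0]
    - [1,6,0,0,0]
    - [1,6,0,0,0]
    - [1,6,0,0,0]

```text
time: 15.48
position: [0.6114, -0.0243, 0.1342]
tool_rot: [0.705, 0.061, -0.704, 0.061]
ft_force: [0.6, -0.6, 0.4]
grip_width: 0.0314
```

Request:
move_arm:
  commands:
    - [1,0,0,0,0]
    - [1,0,0,0,0]
    - [1,0,0,0,0]
    - [1,0,0,0,0]
    - [1,0,0,0,0]

```text
time: 15.9
position: [0.6113, -0.0241, 0.1339]
tool_rot: [-0.704, -0.061, 0.705, -0.061]
ft_force: [-0.2, 0.2, -1.1]
grip_width: 0.0114
```

```bash
python3 -c "
from h import *
go(.611,-.0245,.168,-80);print(robot.get_obs()['moment'])"
```

```text
t 15.9 pos [ 0.6113 -0.0241  0.1339] yaw -80.12 q1,q6 [-0.22  1.18] w 0.0114 F [-0.2  0.2 -1.1]
shift mm [-34.1   0.4   0.4] turn -0.1
[ 0.13894036 -0.00645992  0.00284392]
```

Request:
move_arm:
  commands:
    - [1,0,0,0,-5]
    - [1,0,0,0,-11]
    - [1,0,0,0,-17]
    - [1,0,0,0,-23]
    - [1,0,0,0,-29]
    - [1,0,0,0,-35]
    - [1,0,0,0,-41]
    - [1,0,0,0,-47]

```text
time: 16.57
position: [0.6113, -0.0245, 0.1339]
tool_rot: [-0.621, -0.338, 0.621, -0.338]
ft_force: [0.1, -1.0, -0.2]
grip_width: 0.0113
```

Request:
move_arm:
  commands:
    - [1,0,0,0,-5]
    - [1,0,0,0,-11]
    - [1,0,0,0,-13]
    - [1,0,0,0,-13]
    - [1,-4,0,0,-13]
    - [1,-8,0,0,-13]
    - [1,-12,0,0,-13]
    - [1,-12,0,0,-13]

```text
time: 17.23
position: [0.6119, -0.0244, 0.1469]
tool_rot: [0.58, 0.404, -0.579, 0.405]
ft_force: [-0.6, -0.3, -2.3]
grip_width: 0.0118
```

```bash
python3 -c "
from h import *
go(.611,-.0245,.168,-80);print(robot.get_obs()['moment'])
c,o=snap('wrist','p')"
```

```text
t 17.23 pos [ 0.6119 -0.0244  0.1469] yaw -20.14 q1,q6 [-0.22  0.13] w 0.0118 F [-0.6 -0.3 -2.3]
shift mm [-21.1  -0.7   0.4] turn 59.9
[-0.05724606 -0.06724352 -0.0020376 ]
```

View pics/p.png

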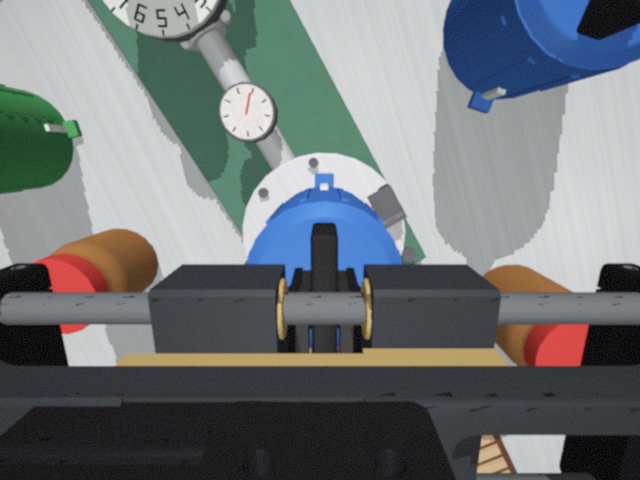

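Request:
move_arm:
  commands:
    - [1,-20,0,0,0]
    - [1,-40,0,0,0]
    - [1,-60,0,0,0]
    - [1,-80,0,0,0]
    - [1,-95,0,0,0]
    - [1,-95,0,0,0]
    - [1,-95,0,0,0]

```text
time: 17.87
position: [0.6116, -0.0243, 0.2415]
tool_rot: [0.58, 0.405, -0.579, 0.405]
ft_force: [-0.7, -0.2, -4.3]
grip_width: 0.0114
```

```bash
python3 -c "
from h import *
go(.6,-.45,.242)
c,o=snap('scene','q')"
```

```text
t 17.87 pos [ 0.6116 -0.0243  0.2415] yaw -20.12 q1,q6 [-0.22  0.13] w 0.0114 F [-0.7 -0.2 -4.3]
shift mm [-3.000e-01  1.356e+02  4.037e+02] turn 0
```

View pics/q.png

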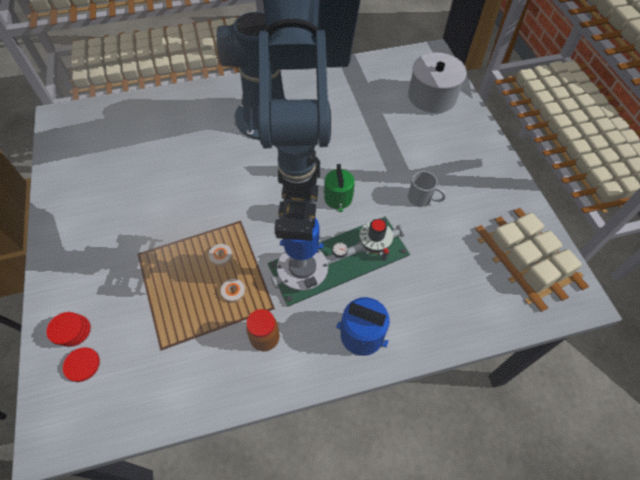

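```bash
python3 -c "
from h import *
c,o=snap('scene')
for p in [(.6,-.45,0),(.5,-.45,0),(.45,-.42,0)]: print(w2p(c,p))
for u,v in [(138,266),(240,222),(272,304),(163,343),(50,328),(70,362)]: print(p2w(c,u,v,0))
go(.53,-.45,.242)"
```

```text
[141.67682292 307.50339179]
[139.07196121 274.42186032]
[148.92762018 256.42497147]
[ 0.47293919 -0.45107459  0.        ]
[ 0.40056696 -0.15680997  0.        ]
[ 0.67712049 -0.12101021  0.        ]
[ 0.71077691 -0.40554597  0.        ]
[ 5.97668458e-01 -6.77003305e-01 -2.22044605e-16]
[ 0.70108264 -0.62794666  0.        ]
t 17.97 pos [ 0.6102 -0.024   0.2396] yaw -20.13 q1,q6 [-0.22  0.13] w 0.0121 F [ 1.   0.5 -3.5]
shift mm [ -2.5  71.3 427.6] turn 0
```

```bash
python3 -c "
from h import *
go(.55,-.53,.242)"
```

```text
t 17.97 pos [ 0.6102 -0.024   0.2396] yaw -20.13 q1,q6 [-0.22  0.13] w 0.0121 F [ 1.   0.5 -3.5]
shift mm [ -2.6 117.6 495.8] turn 0
```

Request:
move_arm:
  commands:
    - [1,0,9,37,0]
    - [1,0,18,75,0]
    - [1,0,27,113,0]
    - [1,0,36,150,0]
    - [1,0,45,188,0]
    - [1,0,54,226,0]
    - [1,0,63,264,0]
    - [1,0,72,300,0]

```text
time: 18.63
position: [0.5742, -0.3323, 0.2387]
tool_rot: [-0.579, -0.406, 0.58, -0.403]
ft_force: [0.1, -0.4, -2.9]
grip_width: 0.0119
```

Request:
move_arm:
  commands:
    - [1,0,8,34,0]
    - [1,0,16,68,0]
    - [1,0,24,102,0]
    - [1,0,32,136,0]
    - [1,0,40,170,0]
    - [1,0,45,196,0]
    - [1,0,45,196,0]
    - [1,0,45,196,0]

```text
time: 19.3
position: [0.5488, -0.5313, 0.2376]
tool_rot: [0.58, 0.406, -0.58, 0.402]
ft_force: [0.4, 1.3, -2.5]
grip_width: 0.0114
```

```bash
python3 -c "
from h import *
go(.55,-.53,.09)"
```

```text
t 19.3 pos [ 0.5488 -0.5313  0.2376] yaw -20.3 q1,q6 [-0.92 -0.56] w 0.0114 F [ 0.4  1.3 -2.5]
shift mm [147.6   1.2  -1.2] turn 0
```

Request:
move_arm:
  commands:
    - [1,30,0,0,0]
    - [1,60,0,0,0]
    - [1,90,0,0,0]
    - [1,120,0,0,0]
    - [1,140,0,0,0]
    - [1,148,0,0,0]
    - [1,148,0,0,0]
    - [1,148,0,0,0]

```text
time: 19.97
position: [0.5511, -0.5294, 0.093]
tool_rot: [0.58, 0.405, -0.579, 0.405]
ft_force: [-0.4, -0.6, -2.4]
grip_width: 0.0118
```

```bash
python3 -c "
from h import *
go(.55,-.53,.084)"
```

```text
t 19.97 pos [ 0.5511 -0.5294  0.093 ] yaw -20.07 q1,q6 [-0.91 -0.56] w 0.0118 F [-0.4 -0.6 -2.4]
shift mm [ 9.  -0.9  1. ] turn 0
```

Request:
move_arm:
  commands:
    - [1,3,0,0,0]
    - [1,5,0,0,0]
    - [1,7,0,0,0]
    - [1,8,0,0,0]
    - [1,8,0,0,0]
    - [1,8,0,0,0]

```text
time: 20.47
position: [0.5506, -0.5303, 0.0853]
tool_rot: [0.58, 0.405, -0.58, 0.405]
ft_force: [0.2, 0.2, -3.9]
grip_width: 0.0118
```

```bash
python3 -c "
from h import *
go(.55,-.53,.084)"
```

```text
t 20.47 pos [ 0.5506 -0.5303  0.0853] yaw -20.13 q1,q6 [-0.91 -0.56] w 0.0118 F [ 0.2  0.2 -3.9]
shift mm [ 1.3 -0.7 -0.1] turn 0
```

Request:
move_arm:
  commands:
    - [1,1,0,0,0]
    - [1,2,0,0,0]
    - [1,2,0,0,0]

```text
time: 20.72
position: [0.5507, -0.5305, 0.0843]
tool_rot: [-0.58, -0.405, 0.58, -0.405]
ft_force: [-1.0, 3.0, 3.4]
grip_width: 0.0115
```

Contact. Release and rise.

Request:
move_arm:
  commands:
    - [-0.3,0,0,0,0]
    - [-0.3,0,0,0,0]
    - [-0.3,0,0,0,0]
    - [-0.3,0,0,0,0]
    - [-0.3,0,0,0,0]
    - [-0.3,-30,0,0,0]
    - [-1,-60,0,0,0]
    - [-1,-100,0,0,0]

```text
time: 21.38
position: [0.5493, -0.5288, 0.1805]
tool_rot: [-0.58, -0.407, 0.58, -0.403]
ft_force: [0.3, -0.5, -0.7]
grip_width: 0.0573
```

```bash
python3 -c "
from h import *
c,o=snap('top','r')
go(.50,-.21,.25,-80)"
```

```text
t 21.43 pos [ 0.5533 -0.5335  0.1933] yaw -20.11 q1,q6 [-0.91 -0.56] w 0.0614 F [ 1.2 -1.2  6.7]
shift mm [ -60.5 -160.6 -285.1] turn 59.9
```

View pics/r.png

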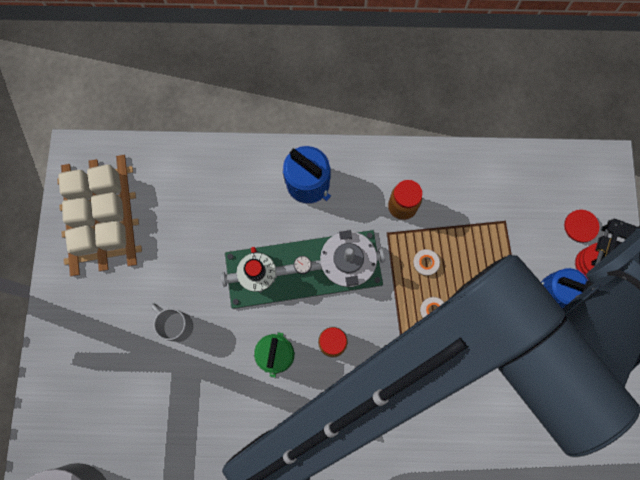

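```bash
python3 -c "
from h import *
c,o=snap('top'); s=robot.camera('scene')
print(p2w(c,426.7,262,.016),p2w(c,433.7,310.3,.016)); print(p2w(s,232.3,289.7,.016),p2w(s,220.3,253.7,.016))
go(.50,-.21,.25,-80)"
```

```text
[ 0.61100708 -0.21585808  0.016     ] [ 0.49414754 -0.23062239  0.016     ]
[ 0.61780503 -0.21333597  0.016     ] [ 0.50143633 -0.22695596  0.016     ]
t 21.53 pos [ 0.5527 -0.5328  0.1886] yaw -20.11 q1,q6 [-0.91 -0.56] w 0.0693 F [ 0.2  0.5 -0.4]
shift mm [ -64.4 -159.9 -284.6] turn 59.9
```

Request:
move_arm:
  commands:
    - [-1,-40,0,0,0]
    - [-1,-70,0,0,0]
    - [-1,-70,-125,-298,60]
    - [-1,-70,-125,-298,60]
    - [-1,-70,-125,-298,60]
    - [-1,-70,-125,-298,60]
    - [-1,-70,-125,-298,60]
    - [-1,-70,-125,-298,60]

```text
time: 22.2
position: [0.5379, -0.2781, 0.2516]
tool_rot: [-0.688, -0.163, 0.689, -0.161]
ft_force: [0.0, 0.0, 0.1]
grip_width: 0.0871
```

```bash
python3 -c "
from h import *
go(.47,-.245,.26,-80)"
```

```text
t 22.2 pos [ 0.5379 -0.2781  0.2516] yaw -63.48 q1,q6 [-0.66  0.45] w 0.0871 F [0.  0.  0.1]
shift mm [ -8.2 -60.   46. ] turn 16.5
```

Request:
move_arm:
  commands:
    - [-1,-8,-55,46,16]
    - [-1,-8,-55,46,16]
    - [-1,-8,-55,46,16]
    - [-1,-8,-55,46,16]
    - [-1,-8,-55,46,16]

```text
time: 22.62
position: [0.4733, -0.2523, 0.2606]
tool_rot: [0.704, 0.068, -0.704, 0.068]
ft_force: [0.2, 0.3, -0.7]
grip_width: 0.0868
```

```bash
python3 -c "
from h import *
c,o=snap('wrist','s')
go(.61,-.215,.02,-80)
for p in [(.614,-.2146,.016),(.498,-.229,.016),(.611,-.0245,.13),(.611,-.0245,.062)]: print(w2p(c,p,o))"
```

```text
t 22.67 pos [ 0.4736 -0.2527  0.2606] yaw -79.05 q1,q6 [-0.7   0.68] w 0.0869 F [ 0.5 -0.7  0.6]
shift mm [ 240.6  -11.2 -141. ] turn 1.0
[314.56041565  81.27713393]
[308.77074259 184.69835295]
[72.5208168   5.51387103]
[122.40714171  34.95930851]
```

View pics/s.png

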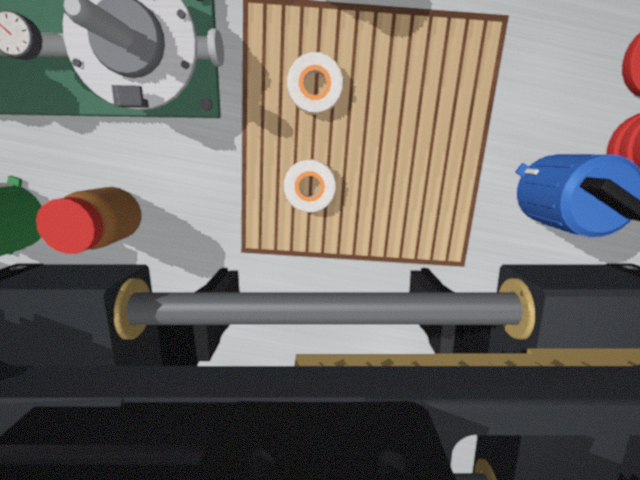

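```bash
cat >> h.py <<'E'
def disc(c,o,u,v,z=.016,r=40):
    u=int(u);v=int(v);x0,y0=max(u-r,0),max(v-r,0);im=c['image'][y0:v+r,x0:u+r]
    h=cv2.cvtColor(im,cv2.COLOR_RGB2HSV); m=((h[...,1]<60)&(h[...,2]>110)).astype('uint8')
    cs,_=cv2.findContours(m,cv2.RETR_EXTERNAL,cv2.CHAIN_APPROX_NONE)
    k=max(cs,key=cv2.contourArea); (a,b),ax,an=cv2.fitEllipse(k); print('ell',a+x0,b+y0,ax)
    h2=cv2.moments(cv2.convexHull(k));a2,b2=h2['m10']/h2['m00']+x0,h2['m01']/h2['m00']+y0
    return p2w(c,a2,b2,z,o)
E
python3 -c "
from h import *
c,o=snap('wrist')
for u,v in [(315,82),(310,186)]: print(disc(c,o,u,v,.012))
t=robot.camera('top')
for u,v in [(426.7,262),(433.7,310.3)]: print(disc(t,None,u,v,.012,20))
"
```

```text
ell 313.93210220336914 82.12658309936523 (56.224178314208984, 60.528038024902344)
[ 0.61411619 -0.21430302  0.012     ]
ell 308.7820129394531 185.82952880859375 (52.11433029174805, 52.85714340209961)
[ 0.4966787  -0.22964896  0.012     ]
ell 426.2705421447754 261.8016777038574 (24.952905654907227, 25.967100143432617)
[ 0.6122543  -0.21537876  0.012     ]
ell 427.6170606613159 310.9462146759033 (13.471343994140625, 22.994144439697266)
[ 0.49261763 -0.21458968  0.012     ]
```

```bash
python3 -c "
from h import *
go(.497,-.2295,.05,-80)"
```

```text
t 22.77 pos [ 0.4738 -0.253   0.2605] yaw -79.08 q1,q6 [-0.7   0.68] w 0.0868 F [ 0.   0.1 -0.3]
shift mm [210.5 -18.7 -27.2] turn 0.9
```

Request:
move_arm:
  commands:
    - [-1,0,-19,-27,1]
    - [-1,40,-19,-27,1]
    - [-1,80,-19,-27,1]
    - [-1,120,-19,-27,1]
    - [-1,160,-19,-27,1]
    - [-1,200,-19,-27,1]
    - [-1,210,-19,-27,1]
    - [-1,210,-19,-27,1]

```text
time: 23.43
position: [0.4943, -0.2275, 0.0476]
tool_rot: [-0.702, -0.063, 0.707, -0.059]
ft_force: [0.3, 0.9, 0.3]
grip_width: 0.0868
```

```bash
python3 -c "
from h import *
c,o=snap('wrist','t')
c,_=snap('scene');cv2.imwrite('pics/t2.png',cv2.resize(c['image'][150:330,120:320,::-1],None,fx=3,fy=3,interpolation=cv2.INTER_CUBIC))
go(.497,-.2295,.05,-80)"
```

```text
t 23.53 pos [ 0.4972 -0.2294  0.0517] yaw -80.1 q1,q6 [-0.64  0.76] w 0.0871 F [-0.6  0.2  1.1]
shift mm [1.7 0.1 0.2] turn -0.1
```

View pics/t.png

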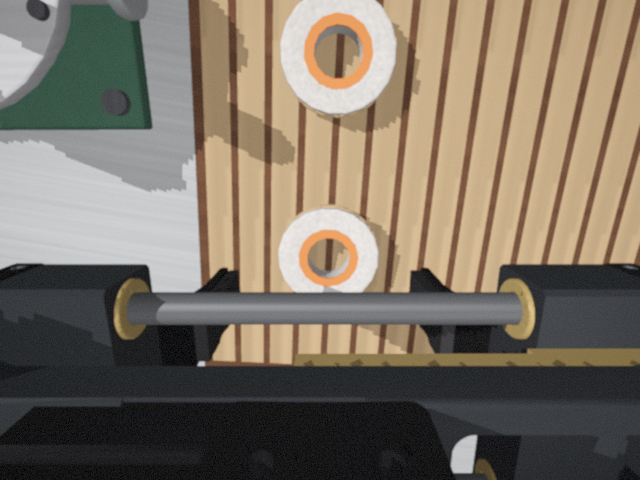

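View pics/t2.png

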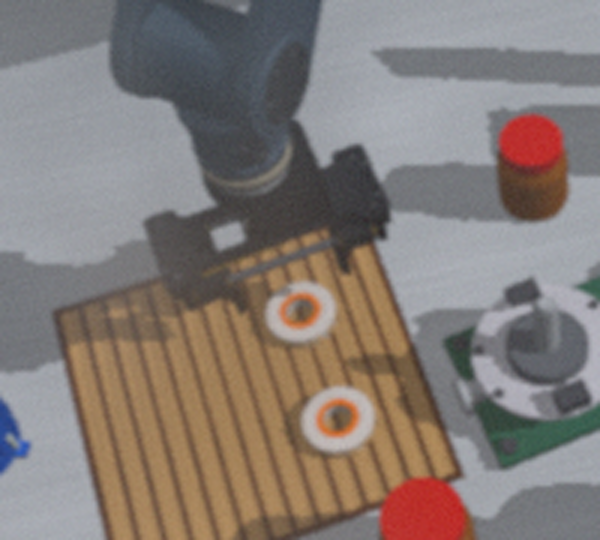

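```bash
python3 -c "
from h import *
c,o=snap('wrist')
print(w2p(c,(.497,-.2295,.016),o), p2w(c,329,253,.016,o),p2w(c,329,257,.016,o), p2w(c,338.5,50,.016,o))
cv2.imwrite('pics/t3.png',cv2.resize(c['image'][180:330,230:430,::-1],None,fx=3,fy=3))
go(.497,-.2295,-.006,-80)"
```

```text
[323.55741496 258.71913382] [ 0.50137817 -0.2322821   0.016     ] [ 0.49873889 -0.23275143  0.016     ] [ 0.61816974 -0.21688437  0.016     ]
t 23.58 pos [ 0.4978 -0.2298  0.0527] yaw -80.09 q1,q6 [-0.64  0.76] w 0.0869 F [-1.   0.3  1. ]
shift mm [58.7 -0.6  0.9] turn -0.1
```

View pics/t3.png

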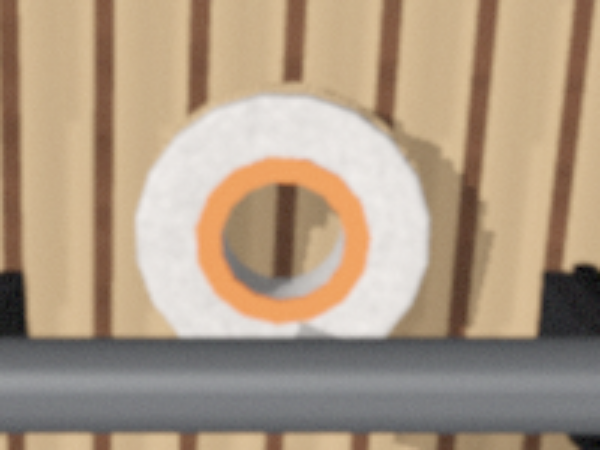

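Request:
move_arm:
  commands:
    - [-1,20,0,0,0]
    - [-1,40,0,0,0]
    - [-1,45,0,0,0]
    - [-1,50,0,0,0]
    - [-1,50,0,0,0]
    - [-1,50,0,0,0]

```text
time: 24.08
position: [0.497, -0.2291, 0.0023]
tool_rot: [0.705, 0.061, -0.704, 0.062]
ft_force: [-0.3, -0.8, 0.1]
grip_width: 0.087
```

```bash
python3 -c "
from h import *
c,o=snap('wrist','u')
go(.497,-.2295,-.006,-80)"
```

```text
t 24.13 pos [ 0.497  -0.2291  0.0023] yaw -80.09 q1,q6 [-0.64  0.76] w 0.0875 F [-0.4 -0.5 -0.4]
shift mm [8.3 0.4 0.1] turn -0.1
```

View pics/u.png

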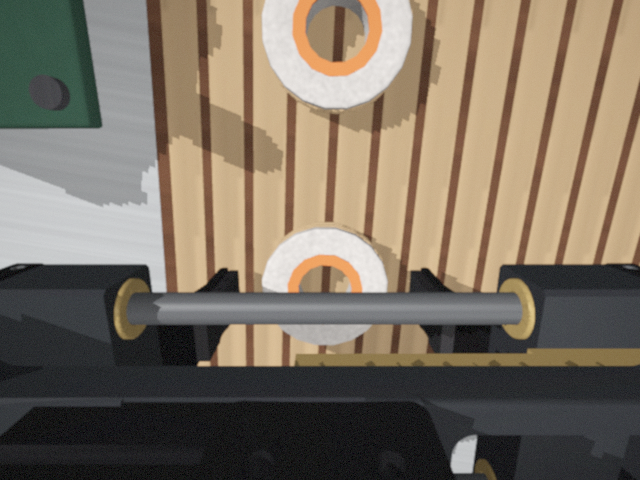

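Request:
move_arm:
  commands:
    - [-1,3,0,0,0]
    - [-1,6,0,0,0]
    - [-1,8,0,0,0]
    - [-1,8,0,0,0]
    - [1,8,0,0,0]
    - [1,8,0,0,0]
    - [1,8,0,0,0]
    - [1,8,0,0,0]
  newtons: 20

```text
time: 24.8
position: [0.4961, -0.2285, -0.007]
tool_rot: [0.704, 0.061, -0.704, 0.061]
ft_force: [-0.1, -0.2, 0.5]
grip_width: 0.0679
```

Request:
move_arm:
  commands:
    - [1,0,0,0,0]
    - [1,0,0,0,0]
    - [1,0,0,0,0]
    - [1,0,0,0,0]

```text
time: 25.13
position: [0.4962, -0.2286, -0.007]
tool_rot: [0.705, 0.061, -0.704, 0.061]
ft_force: [-0.1, -0.2, 1.4]
grip_width: 0.0636
```

Request:
move_arm:
  commands:
    - [1,-20,0,0,0]
    - [1,-50,0,0,0]
    - [1,-90,0,0,0]
    - [1,-130,0,0,0]
    - [1,-170,0,0,0]
    - [1,-190,0,0,0]
    - [1,-190,0,0,0]
    - [1,-190,0,0,0]

```text
time: 25.8
position: [0.4964, -0.2287, 0.1841]
tool_rot: [0.705, 0.06, -0.704, 0.062]
ft_force: [0.1, -0.0, -1.1]
grip_width: 0.0638
```

```bash
python3 -c "
from h import *
go(.51,-.042,.185,-80)"
```

```text
t 25.8 pos [ 0.4964 -0.2287  0.1841] yaw -80.09 q1,q6 [-0.64  0.76] w 0.0638 F [ 0.1 -0.  -1.1]
shift mm [  -1.1 -181.6  -45.5] turn -0.1
```

Request:
move_arm:
  commands:
    - [1,0,-40,-10,0]
    - [1,0,-80,-20,0]
    - [1,0,-120,-30,0]
    - [1,0,-150,-40,0]
    - [1,0,-180,-45,0]
    - [1,0,-180,-45,0]
    - [1,0,-180,-45,0]
    - [1,0,-180,-45,0]

```text
time: 26.47
position: [0.5085, -0.0434, 0.1815]
tool_rot: [-0.703, -0.062, 0.706, -0.061]
ft_force: [0.1, -0.6, -0.4]
grip_width: 0.064
```

```bash
python3 -c "
from h import *
c,o=snap('wrist','v')
go(.611,-.0243,.185,-80)
for z in (.13,.122,.062): print(z,w2p(c,(.611,-.0243,z),o))"
```

```text
t 26.52 pos [ 0.5089 -0.0441  0.1818] yaw -80.13 q1,q6 [-0.31  1.09] w 0.0636 F [-0.2  0.6 -0.4]
shift mm [  -3.4   -2.  -103.9] turn -0.1
0.13 [321.55730275  88.05058978]
0.122 [321.6511869   90.38219627]
0.062 [322.18551581 103.65221894]
```

View pics/v.png

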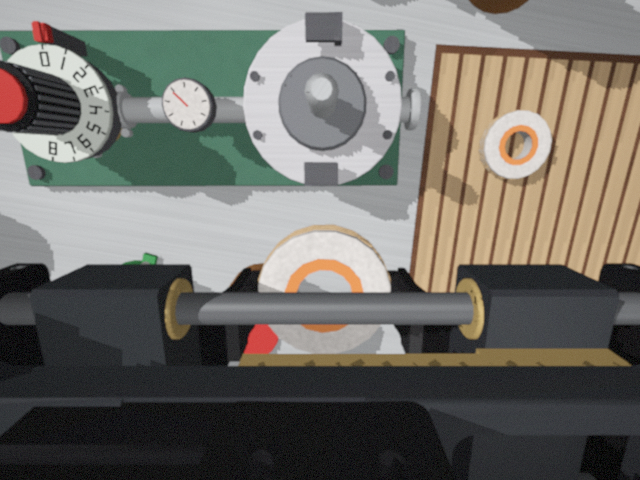

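```bash
python3 -c "
from h import *
c,o=snap('wrist')
T=np.linalg.inv(np.array(c['tool_from_camera']))
for z in (-.003,0,.003):
    q=T@[-.023,0,z,1];print(z,c['fx']*q[0]/q[2]+c['cx'],c['fy']*q[1]/q[2]+c['cy'])
cv2.imwrite('pics/v2.png',cv2.resize(c['image'][210:370,230:420,::-1],None,fx=4,fy=4))
go(.611,-.0238,.185,-80)
"
```

```text
-0.003 323.34514416506676 289.45163012191415
0 323.35112069872036 295.3358190508005
0.003 323.3570429553872 301.16656963852245
t 26.57 pos [ 0.5092 -0.0445  0.1821] yaw -80.17 q1,q6 [-0.31  1.09] w 0.0637 F [ 0.6  0.2 -0.6]
shift mm [  -3.1   -3.  -103.9] turn -0.2
```

View pics/v2.png

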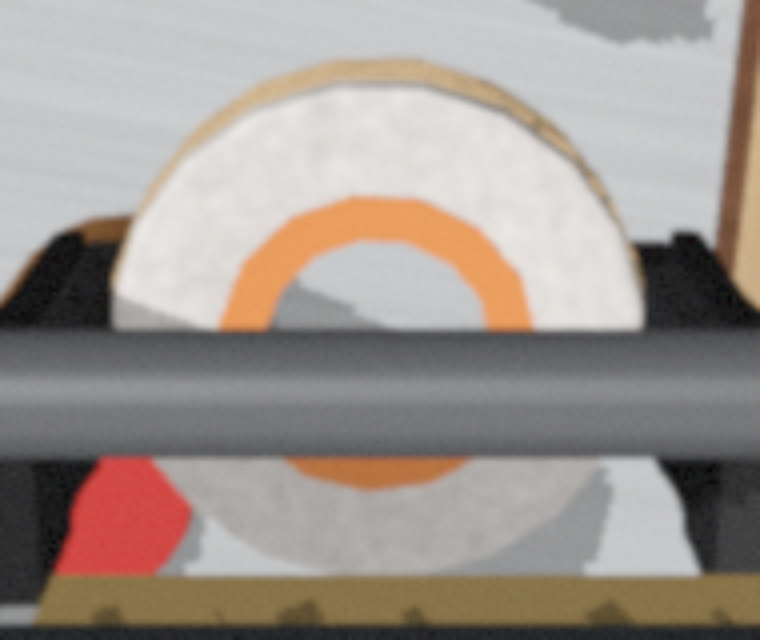

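Request:
move_arm:
  commands:
    - [1,0,-2,-30,0]
    - [1,0,-2,-60,0]
    - [1,0,-2,-90,0]
    - [1,0,-2,-104,0]
    - [1,0,-2,-104,0]
    - [1,0,-2,-104,0]
    - [1,0,-2,-104,0]
    - [1,0,-2,-104,0]

```text
time: 27.23
position: [0.61, -0.0242, 0.1826]
tool_rot: [-0.704, -0.061, 0.705, -0.06]
ft_force: [-0.9, 0.4, -0.3]
grip_width: 0.0636
```

```bash
python3 -c "
from h import *
robot.camera('wrist')
go(.611,-.024,.15,-80)
c,o=snap('wrist','w')
c,o=snap('scene');cv2.imwrite('pics/w2.png',cv2.resize(c['image'][170:310,230:400,::-1],None,fx=4,fy=4,interpolation=cv2.INTER_CUBIC))"
```

```text
t 27.28 pos [ 0.6102 -0.0241  0.1828] yaw -80.15 q1,q6 [-0.22  1.18] w 0.0638 F [ 0.2  0.5 -0.2]
shift mm [32.8  0.1 -0.9] turn -0.2
```

View pics/w.png

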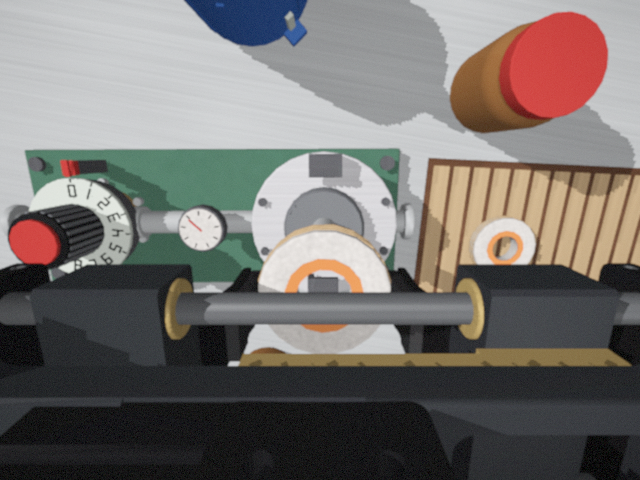

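Request:
move_arm:
  commands:
    - [1,25,0,-1,0]
    - [1,45,0,-1,0]
    - [1,55,0,-1,0]
    - [1,65,0,-1,0]
    - [1,75,0,-1,0]
    - [1,82,0,-1,0]
    - [1,82,0,-1,0]

```text
time: 27.97
position: [0.6117, -0.0233, 0.0997]
tool_rot: [-0.704, -0.061, 0.705, -0.061]
ft_force: [-0.6, 0.1, -1.1]
grip_width: 0.0638
```

```bash
python3 -c "
from h import *
go(.611,-.024,.057,-80)
c,o=snap('wrist');cv2.imwrite('pics/x.png',cv2.resize(c['image'][160:370,220:420,::-1],None,fx=3,fy=3))"
```

```text
t 27.97 pos [ 0.6117 -0.0233  0.0997] yaw -80.09 q1,q6 [-0.22  1.18] w 0.0638 F [-0.6  0.1 -1.1]
shift mm [42.7  0.6  0.7] turn -0.1
```

View pics/x.png

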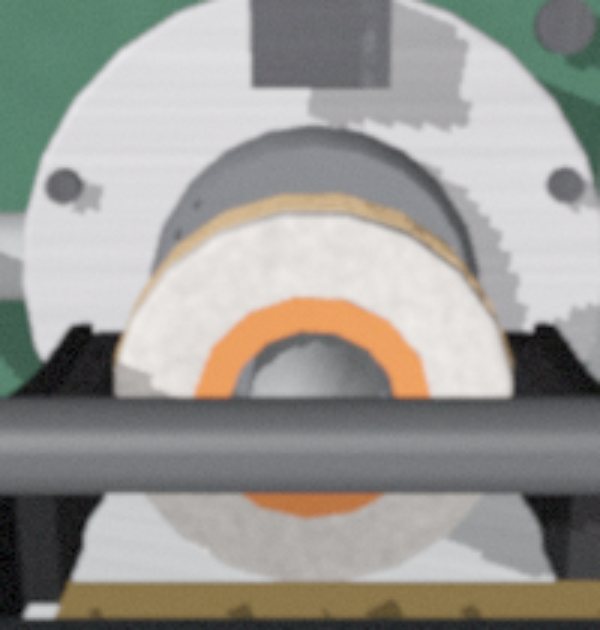

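Request:
move_arm:
  commands:
    - [1,12,0,0,0]
    - [1,24,0,0,0]
    - [1,34,0,0,0]
    - [1,40,0,0,0]
    - [1,42,0,0,0]
    - [1,42,0,0,0]
    - [1,42,0,0,0]

```text
time: 28.6
position: [0.6129, -0.0235, 0.0589]
tool_rot: [0.705, 0.061, -0.704, 0.061]
ft_force: [-0.1, -0.7, -0.7]
grip_width: 0.0635
```

Request:
move_arm:
  commands:
    - [-1,0,0,0,0]
    - [-1,0,0,0,0]
    - [-1,0,0,0,0]
    - [-1,0,0,0,0]
    - [-1,0,0,0,0]
    - [-1,-40,0,0,0]
    - [-1,-80,0,0,0]
    - [-1,-120,0,0,0]

```text
time: 29.27
position: [0.6117, -0.0233, 0.1793]
tool_rot: [-0.703, -0.061, 0.705, -0.061]
ft_force: [1.3, -0.5, 1.1]
grip_width: 0.0868
```

Request:
move_arm:
  commands:
    - [-1,-30,10,20,0]
    - [-1,-30,20,50,0]
    - [-1,-30,20,50,0]

```text
time: 29.52
position: [0.5631, -0.0531, 0.2112]
tool_rot: [-0.704, -0.06, 0.705, -0.061]
ft_force: [-1.4, 1.2, -0.9]
grip_width: 0.0873
```

```bash
python3 -c "
from h import *
c,o=snap('wrist','y')
go(.613,-.2148,.2,-80)
print(disc(c,o,530,180,.012))"
```

```text
t 29.57 pos [ 0.5647 -0.0523  0.2102] yaw -80.2 q1,q6 [-0.29  1.11] w 0.0872 F [ 0.1 -0.1  0.2]
shift mm [ 10.2 168.4 -20. ] turn -0.2
ell 497.05896377563477 192.22299575805664 (19.1773738861084, 51.953128814697266)
[ 0.61912999 -0.23682588  0.012     ]
```

View pics/y.png

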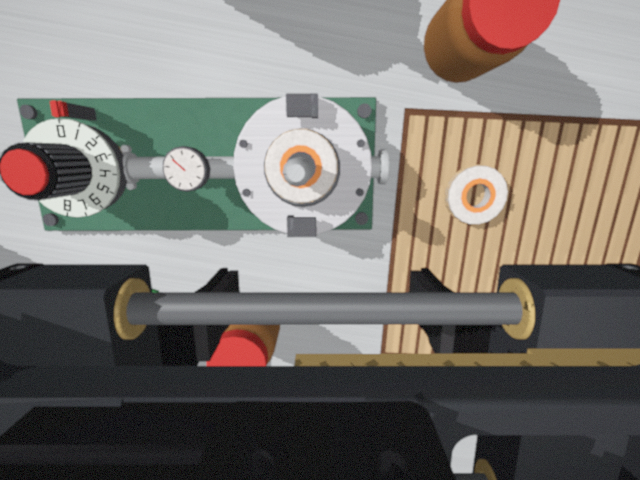

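Disc 1 sits flat on the post (302,168); the second lies at (478,195). Locate it.

```bash
python3 -c "
from h import *
c,o=snap('wrist')
h=cv2.cvtColor(c['image'],cv2.COLOR_RGB2HSV)
m=((h[...,0]>5)&(h[...,0]<18)&(h[...,1]>120)&(h[...,2]>150)).astype('uint8');m[:,:440]=0;m[240:]=0;m[:150]=0
n,l,st,ce=cv2.connectedComponentsWithStats(m);k=1+np.argmax(st[1:,4]);print(st[k],ce[k])
p=p2w(c,*ce[k],.016,o);print(p); go(p[0],p[1],.05,-80)"
```

```text
[463 181  33  33 380] [478.45263158 196.17368421]
[ 0.61356842 -0.21414185  0.016     ]
t 29.62 pos [ 0.566  -0.052   0.2096] yaw -80.18 q1,q6 [-0.29  1.11] w 0.0873 F [ 0.3  0.1 -0.6]
shift mm [159.6 167.9 -19.1] turn -0.2
```

Request:
move_arm:
  commands:
    - [-1,0,40,-5,0]
    - [-1,0,80,-10,0]
    - [-1,0,120,-15,0]
    - [-1,20,160,-19,0]
    - [-1,60,168,-19,0]
    - [-1,100,168,-19,0]
    - [-1,140,168,-19,0]
    - [-1,160,168,-19,0]

```text
time: 30.28
position: [0.6117, -0.2125, 0.0425]
tool_rot: [-0.702, -0.063, 0.707, -0.059]
ft_force: [-0.9, 0.4, 0.6]
grip_width: 0.0872
```

Request:
move_arm:
  commands:
    - [-1,0,0,0,0]
    - [-1,0,0,0,0]

```text
time: 30.45
position: [0.614, -0.2132, 0.0469]
tool_rot: [-0.703, -0.062, 0.705, -0.06]
ft_force: [0.1, -1.2, 0.8]
grip_width: 0.0871
```

```bash
python3 -c "
from h import *
robot.camera('top')
c,o=snap('wrist')
print(w2p(c,(.6136,-.2142,.016),o))
cv2.imwrite('pics/z.png',cv2.resize(c['image'][180:330,230:430,::-1],None,fx=3,fy=3))
go(.6136,-.2142,-.006,-80)"
```

```text
[323.32269879 262.52834104]
t 30.55 pos [ 0.6162 -0.2144  0.0503] yaw -80.07 q1,q6 [-0.51  0.89] w 0.0872 F [ 0.6 -0.2  0.4]
shift mm [56.3 -0.8  2.7] turn -0.1
```

View pics/z.png

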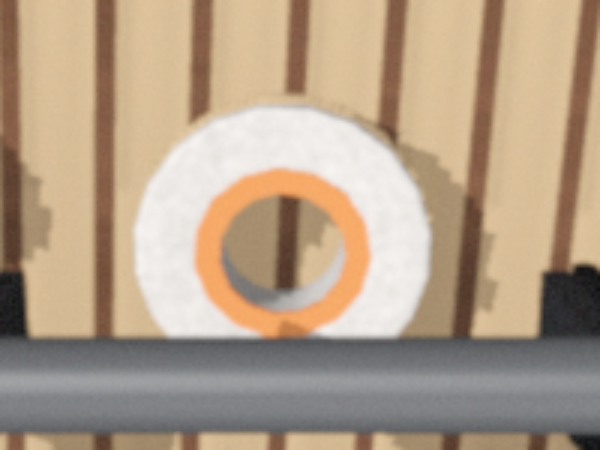

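Request:
move_arm:
  commands:
    - [-1,20,0,2,0]
    - [-1,40,0,3,0]
    - [-1,48,0,3,0]
    - [-1,53,0,3,0]
    - [-1,56,0,3,0]
    - [-1,56,0,3,0]
    - [-1,56,0,3,0]

```text
time: 31.13
position: [0.6123, -0.2149, -0.0058]
tool_rot: [0.705, 0.061, -0.704, 0.062]
ft_force: [0.1, 0.0, -0.1]
grip_width: 0.0871
```

Request:
move_arm:
  commands:
    - [1,0,0,0,0]
    - [1,0,0,0,0]
    - [1,0,0,0,0]
    - [1,0,0,0,0]
    - [1,0,0,0,0]
    - [1,0,0,0,0]
    - [1,0,0,0,0]
    - [1,0,0,0,0]

```text
time: 31.8
position: [0.6115, -0.2146, -0.0067]
tool_rot: [0.705, 0.061, -0.704, 0.061]
ft_force: [-0.4, -0.4, 2.0]
grip_width: 0.0636
```

```bash
python3 -c "
from h import *
go(.6136,-.2142,-.006,-80)"
```

```text
t 31.8 pos [ 0.6115 -0.2146 -0.0067] yaw -80.09 q1,q6 [-0.51  0.89] w 0.0636 F [-0.4 -0.4  2. ]
shift mm [-0.7  0.  -2.1] turn -0.1
```

Request:
move_arm:
  commands:
    - [1,-20,0,0,0]
    - [1,-50,0,0,0]
    - [1,-90,0,0,0]
    - [1,-130,0,0,0]
    - [1,-170,0,0,0]
    - [1,-190,0,0,0]
    - [1,-190,0,0,0]
    - [1,-190,0,0,0]

```text
time: 32.47
position: [0.6119, -0.2147, 0.1844]
tool_rot: [0.705, 0.06, -0.704, 0.062]
ft_force: [-0.9, 0.1, -0.8]
grip_width: 0.0637
```

```bash
python3 -c "
from h import *
robot.camera('top')
c,o=snap('wrist')
go(.611,-.0238,.185,-80)
T=np.linalg.inv(np.array(c['tool_from_camera']))
for z in (-.003,0,.003):
    q=T@[-.023,0,z,1];print(z,c['fx']*q[0]/q[2]+c['cx'],c['fy']*q[1]/q[2]+c['cy'])
cv2.imwrite('pics/aa.png',cv2.resize(c['image'][210:370,230:420,::-1],None,fx=4,fy=4))
"
```

```text
t 32.57 pos [ 0.61   -0.2138  0.1812] yaw -80.1 q1,q6 [-0.51  0.89] w 0.0634 F [ 0.   0.  -1.4]
shift mm [  -3.5 -187.   -33.6] turn -0.1
-0.003 323.3467419938484 289.4509635619394
0 323.3527073181288 295.3350987854263
0.003 323.35861846772275 301.1657966489645
```

View pics/aa.png

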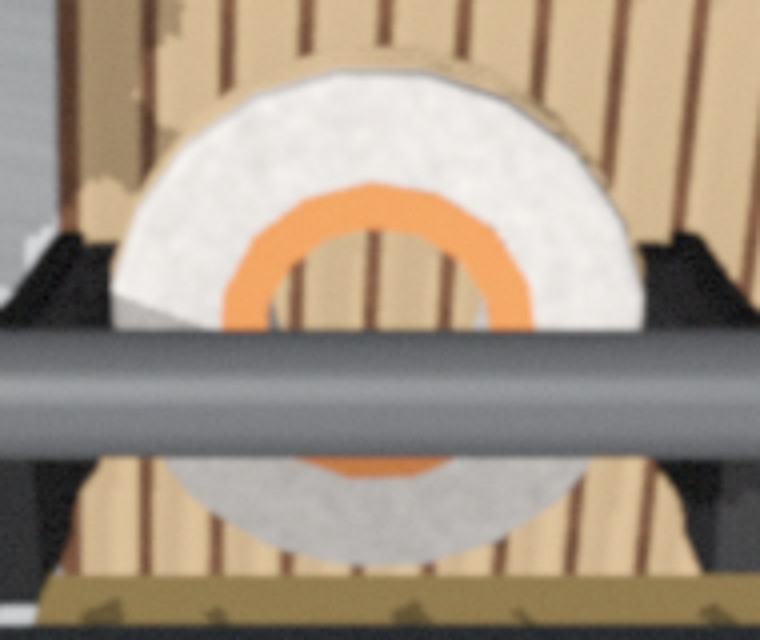

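Request:
move_arm:
  commands:
    - [1,0,-40,-7,0]
    - [1,0,-80,-14,0]
    - [1,0,-120,-21,0]
    - [1,0,-160,-28,0]
    - [1,0,-180,-30,0]
    - [1,0,-187,-31,0]
    - [1,0,-187,-31,0]
    - [1,0,-187,-31,0]

```text
time: 33.23
position: [0.6093, -0.0255, 0.1816]
tool_rot: [-0.704, -0.061, 0.705, -0.061]
ft_force: [-0.4, -0.5, -0.5]
grip_width: 0.0636
```

```bash
python3 -c "
from h import *
robot.camera('top');robot.camera('top')
go(.6100,-.0242,.1,-80)
"
```

```text
t 33.33 pos [ 0.6098 -0.0266  0.1822] yaw -80.19 q1,q6 [-0.23  1.17] w 0.0634 F [-0.4 -0.5 -0.6]
shift mm [82.2 -2.4 -0.7] turn -0.2
```

Request:
move_arm:
  commands:
    - [1,15,-2,0,0]
    - [1,35,-2,0,0]
    - [1,50,-2,0,0]
    - [1,60,-2,0,0]
    - [1,70,-2,0,0]
    - [1,80,-2,0,0]
    - [1,80,-2,0,0]

```text
time: 33.92
position: [0.6083, -0.0234, 0.1011]
tool_rot: [-0.703, -0.061, 0.706, -0.06]
ft_force: [-0.6, -0.1, -1.8]
grip_width: 0.0635
```

```bash
python3 -c "
from h import *
go(.6100,-.0242,.074,-80)
c,o=snap('wrist');cv2.imwrite('pics/ab.png',cv2.resize(c['image'][160:370,220:420,::-1],None,fx=3,fy=3))"
```

```text
t 33.92 pos [ 0.6083 -0.0234  0.1011] yaw -80.15 q1,q6 [-0.22  1.18] w 0.0635 F [-0.6 -0.1 -1.8]
shift mm [27.1  1.1 -1.6] turn -0.2
```

View pics/ab.png

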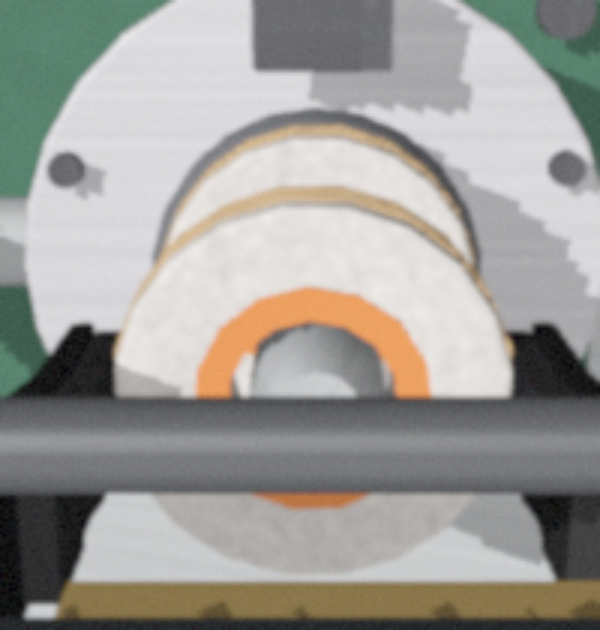

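On the post. Lower, release, back away.

Request:
move_arm:
  commands:
    - [1,10,1,-1,0]
    - [1,18,1,-1,0]
    - [1,24,1,-1,0]
    - [1,26,1,-1,0]
    - [1,26,1,-1,0]

```text
time: 34.38
position: [0.6101, -0.0236, 0.0762]
tool_rot: [-0.704, -0.061, 0.705, -0.061]
ft_force: [-0.0, 0.2, -1.0]
grip_width: 0.0633
```

Request:
move_arm:
  commands:
    - [-1,0,0,0,0]
    - [-1,0,0,0,0]
    - [-1,0,0,0,0]
    - [-1,0,0,0,0]
    - [-1,0,0,0,0]
    - [-1,-40,0,0,0]
    - [-1,-80,0,0,0]
    - [-1,-110,0,0,0]

```text
time: 35.05
position: [0.6113, -0.0239, 0.1892]
tool_rot: [0.705, 0.061, -0.704, 0.061]
ft_force: [1.1, 0.1, -0.2]
grip_width: 0.0868
```

Request:
move_arm:
  commands:
    - [-1,-40,10,20,0]
    - [-1,-50,20,50,0]
    - [-1,-50,20,50,0]
    - [-1,-50,20,50,0]

```text
time: 35.38
position: [0.5643, -0.0526, 0.2386]
tool_rot: [0.705, 0.06, -0.704, 0.061]
ft_force: [-0.0, -0.3, 0.4]
grip_width: 0.087
```

```bash
python3 -c "
from h import *
c,o=snap('wrist','ac')
go(.55,-.53,.25,-20)
t,_=snap('scene','ac2')"
```

```text
t 35.43 pos [ 0.5646 -0.0522  0.2375] yaw -80.15 q1,q6 [-0.29  1.11] w 0.0872 F [ 0.  -1.   0.4]
shift mm [-12.6 468.3  96.1] turn -60.2
```

View pics/ac.png

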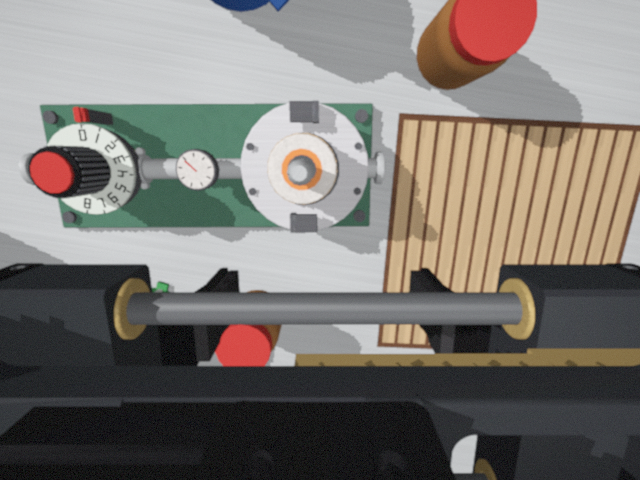

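View pics/ac2.png

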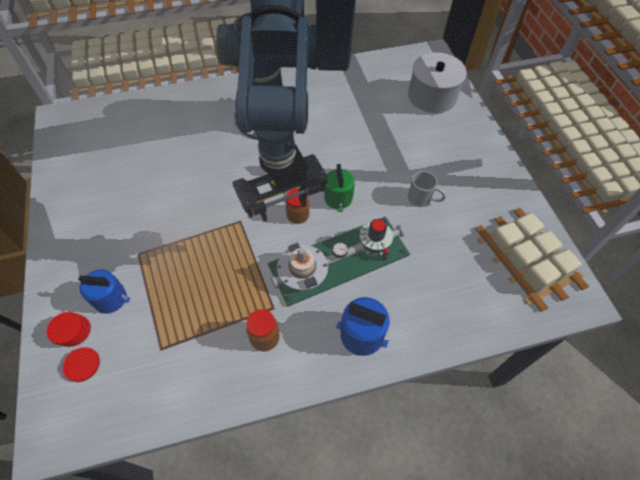

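Request:
move_arm:
  commands:
    - [-1,-12,468,96,-60]
    - [-1,-12,468,96,-60]
    - [-1,-12,468,96,-60]
    - [-1,-12,468,96,-60]
    - [-1,-12,468,96,-60]
    - [-1,-12,468,96,-60]
    - [-1,-12,468,96,-60]
    - [-1,-12,468,96,-60]

```text
time: 36.15
position: [0.5556, -0.3781, 0.2431]
tool_rot: [-0.592, -0.387, 0.593, -0.385]
ft_force: [0.3, -0.5, -0.2]
grip_width: 0.087
```

```bash
python3 -c "
from h import *
go(.55,-.53,.20,-20)"
```

```text
t 36.15 pos [ 0.5556 -0.3781  0.2431] yaw -23.84 q1,q6 [-0.76 -0.35] w 0.087 F [ 0.3 -0.5 -0.2]
shift mm [ 42.8  56.4 141.2] turn -3.8
```

Request:
move_arm:
  commands:
    - [-1,0,54,135,-3]
    - [-1,0,54,135,-3]
    - [-1,0,54,135,-3]
    - [-1,0,54,135,-3]
    - [-1,0,54,135,-3]
    - [-1,43,54,135,-3]
    - [-1,43,54,135,-3]
    - [-1,43,54,135,-3]

```text
time: 36.82
position: [0.5481, -0.5188, 0.1971]
tool_rot: [-0.583, -0.403, 0.583, -0.396]
ft_force: [0.8, -0.5, 0.2]
grip_width: 0.0876
```

```bash
python3 -c "
from h import *
robot.camera('top')
go(.5505,-.53,.0835,-20.1)
c,o=snap('wrist');cv2.imwrite('pics/ad.png',cv2.resize(c['image'][170:370,220:420,::-1],None,fx=3,fy=3))
print(w2p(c,(.5505,-.53,.118),o))"
```

```text
t 36.87 pos [ 0.5493 -0.5201  0.2   ] yaw -21.16 q1,q6 [-0.91 -0.54] w 0.087 F [0.6 0.  0.9]
shift mm [116.5   5.1   9.1] turn -1.1
[331.49220957 251.97615011]
```

View pics/ad.png

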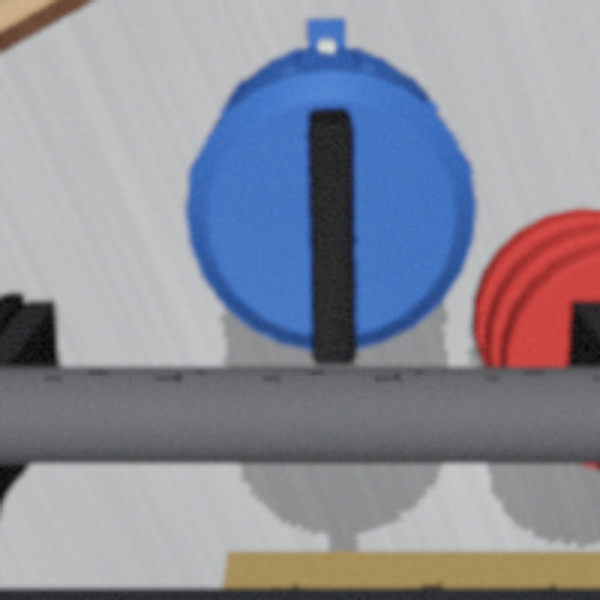

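Request:
move_arm:
  commands:
    - [-0.3,0,5,9,-1]
    - [-0.3,30,5,9,-1]
    - [-0.3,60,5,9,-1]
    - [-0.3,80,5,9,-1]
    - [-0.3,95,5,9,-1]
    - [-0.3,105,5,9,-1]
    - [-0.3,105,5,9,-1]
    - [-0.3,105,5,9,-1]

```text
time: 37.58
position: [0.5515, -0.5326, 0.0985]
tool_rot: [0.58, 0.404, -0.58, 0.405]
ft_force: [-0.4, 0.9, 0.2]
grip_width: 0.0568
```

```bash
python3 -c "
from h import *
robot.camera('top')
go(.5505,-.53,.0835,-20.1)
c,o=snap('wrist');cv2.imwrite('pics/ae.png',cv2.resize(c['image'][170:370,220:420,::-1],None,fx=3,fy=3))"
```

```text
t 37.63 pos [ 0.5517 -0.5331  0.0993] yaw -20.21 q1,q6 [-0.91 -0.56] w 0.0568 F [1.1 0.7 0.1]
shift mm [15.8 -2.2 -2.5] turn -0.1
```

View pics/ae.png

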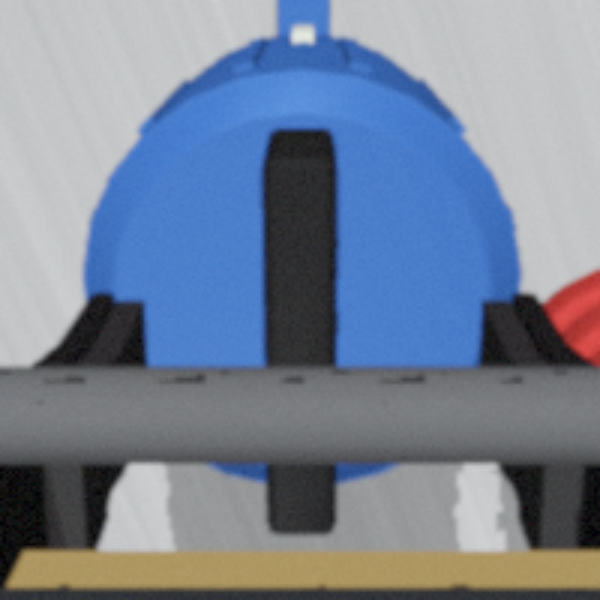

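Request:
move_arm:
  commands:
    - [-0.3,5,-2,-2,0]
    - [-0.3,10,-2,-2,0]
    - [-0.3,15,-2,-2,0]
    - [-0.3,16,-2,-2,0]
    - [-0.3,16,-2,-2,0]
    - [1,16,-2,-2,0]
    - [1,16,-2,-2,0]
    - [1,16,-2,-2,0]
  newtons: 45

```text
time: 38.35
position: [0.5495, -0.5299, 0.0814]
tool_rot: [0.58, 0.404, -0.58, 0.405]
ft_force: [-0.7, -0.3, 0.2]
grip_width: 0.0438
```

Request:
move_arm:
  commands:
    - [1,0,0,0,0]
    - [1,0,0,0,0]
    - [1,0,0,0,0]
    - [1,0,0,0,0]
    - [1,0,0,0,0]
    - [1,0,0,0,0]
    - [1,0,0,0,0]
    - [1,0,0,0,0]

```text
time: 39.02
position: [0.5496, -0.5298, 0.0811]
tool_rot: [0.58, 0.404, -0.58, 0.405]
ft_force: [1.6, 0.1, -0.6]
grip_width: 0.0119
```

```bash
python3 -c "
from h import *
go(.5505,-.53,.0835,-20.1)"
```

```text
t 39.02 pos [ 0.5496 -0.5298  0.0811] yaw -20.23 q1,q6 [-0.91 -0.56] w 0.0119 F [ 1.6  0.1 -0.6]
shift mm [-2.4  1.  -0.1] turn -0.1
```

Request:
move_arm:
  commands:
    - [1,-15,0,0,0]
    - [1,-45,0,0,0]
    - [1,-75,0,0,0]
    - [1,-105,0,0,0]
    - [1,-135,0,0,0]
    - [1,-155,0,0,0]
    - [1,-155,0,0,0]
    - [1,-155,0,0,0]

```text
time: 39.68
position: [0.5494, -0.5298, 0.2378]
tool_rot: [-0.58, -0.404, 0.58, -0.405]
ft_force: [1.9, -0.0, -3.3]
grip_width: 0.0119
```

```bash
python3 -c "
from h import *
robot.camera('top')
go(.6115,-.0243,.235,-20.1)"
```

```text
t 39.73 pos [ 0.5486 -0.5288  0.2352] yaw -20.24 q1,q6 [-0.91 -0.56] w 0.0116 F [-0.4  0.  -4.9]
shift mm [   1.1 -115.5 -495.1] turn -0.1
```

Request:
move_arm:
  commands:
    - [1,0,-9,-35,0]
    - [1,0,-18,-72,0]
    - [1,0,-27,-110,0]
    - [1,0,-36,-148,0]
    - [1,0,-44,-186,0]
    - [1,0,-53,-224,0]
    - [1,0,-61,-262,0]
    - [1,0,-70,-300,0]

```text
time: 40.4
position: [0.5856, -0.2212, 0.2331]
tool_rot: [-0.579, -0.406, 0.581, -0.402]
ft_force: [-0.1, 0.0, -2.4]
grip_width: 0.0116
```

Request:
move_arm:
  commands:
    - [1,0,-9,-38,0]
    - [1,0,-18,-76,0]
    - [1,0,-27,-114,0]
    - [1,0,-36,-150,0]
    - [1,0,-42,-180,0]
    - [1,0,-46,-195,0]
    - [1,0,-46,-195,0]
    - [1,0,-46,-195,0]

```text
time: 41.07
position: [0.61, -0.0238, 0.2337]
tool_rot: [-0.578, -0.406, 0.581, -0.404]
ft_force: [-0.6, -0.6, -4.3]
grip_width: 0.0119
```

```bash
python3 -c "
from h import *
robot.camera('top');robot.camera('top')
go(.6115,-.0243,.235,-20.1)
c,o=snap('wrist','af')
c,o=snap('scene');cv2.imwrite('pics/af2.png',cv2.resize(c['image'][170:310,230:400,::-1],None,fx=4,fy=4,interpolation=cv2.INTER_CUBIC))"
```

```text
t 41.17 pos [ 0.6107 -0.0257  0.2345] yaw -20.25 q1,q6 [-0.22  0.13] w 0.0117 F [-0.2 -1.  -2.9]
shift mm [-0.5  0.3 -1.6] turn -0.2
```

View pics/af.png

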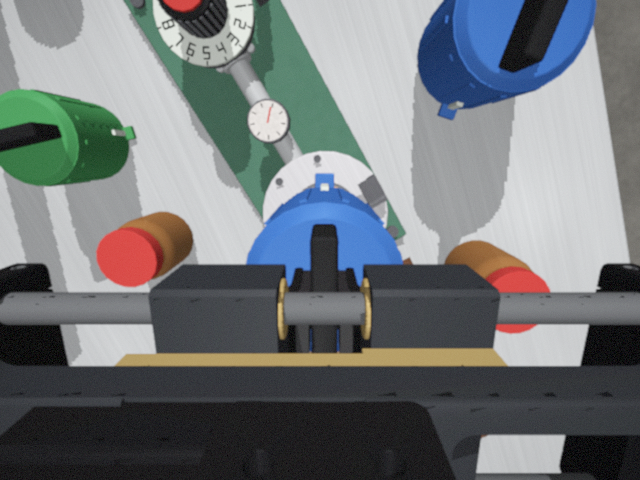

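View pics/af2.png

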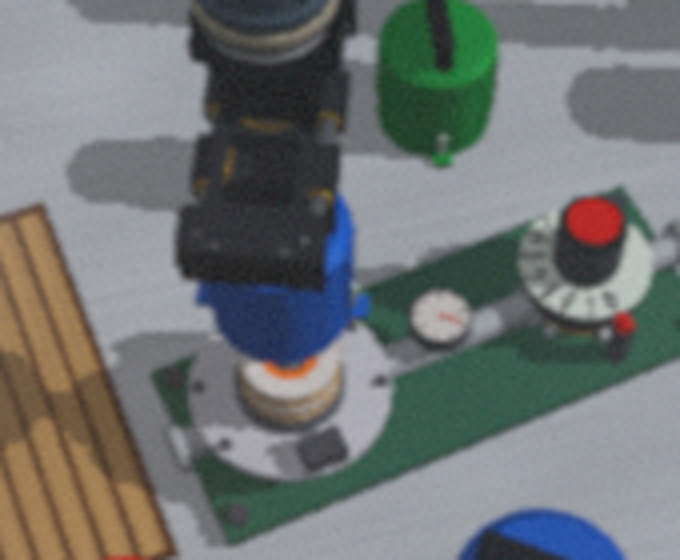

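Request:
move_arm:
  commands:
    - [1,10,0,-2,0]
    - [1,30,0,-2,0]
    - [1,45,0,-2,0]
    - [1,60,0,-2,0]
    - [1,75,0,-2,0]
    - [1,85,0,-2,0]
    - [1,85,0,-2,0]
    - [1,85,0,-2,0]

```text
time: 41.93
position: [0.6121, -0.0236, 0.1504]
tool_rot: [-0.58, -0.405, 0.581, -0.404]
ft_force: [-0.3, 0.4, -3.2]
grip_width: 0.0114
```

```bash
python3 -c "
from h import *
robot.camera('top')
go(.6115,-.0243,.131,-20.1)"
```

```text
t 41.98 pos [ 0.6128 -0.0236  0.1513] yaw -20.27 q1,q6 [-0.22  0.13] w 0.0115 F [ 0.5  0.2 -3.2]
shift mm [20.3 -1.   1.1] turn -0.2
```

Request:
move_arm:
  commands:
    - [1,4,-1,1,0]
    - [1,8,-1,1,0]
    - [1,12,-1,1,0]
    - [1,15,-1,1,0]
    - [1,17,-1,1,0]
    - [1,18,-1,1,0]
    - [1,18,-1,1,0]

```text
time: 42.57
position: [0.611, -0.0237, 0.1329]
tool_rot: [-0.58, -0.405, 0.58, -0.404]
ft_force: [1.2, 0.1, -2.8]
grip_width: 0.0115
```

```bash
python3 -c "
from h import *
robot.camera('top')
go(.6115,-.0243,.131,-20.1)"
```

```text
t 42.62 pos [ 0.6111 -0.0238  0.1331] yaw -20.23 q1,q6 [-0.22  0.13] w 0.0119 F [ 0.4  0.3 -3.9]
shift mm [2.1 0.5 0.4] turn -0.1
```

Request:
move_arm:
  commands:
    - [1,1,0,0,0]
    - [1,2,0,0,0]
    - [1,3,0,0,0]
    - [1,3,0,0,0]

```text
time: 42.95
position: [0.6116, -0.0239, 0.1309]
tool_rot: [0.58, 0.404, -0.58, 0.405]
ft_force: [-0.1, 1.1, 1.7]
grip_width: 0.0116
```

```bash
python3 -c "
from h import *
go(.6115,-.0243,.131,-20.1)
c,o=snap('wrist','ag')
c,o=snap('scene');cv2.imwrite('pics/ag2.png',cv2.resize(c['image'][170:310,230:400,::-1],None,fx=4,fy=4,interpolation=cv2.INTER_CUBIC))"
```

```text
t 42.95 pos [ 0.6116 -0.0239  0.1309] yaw -20.23 q1,q6 [-0.22  0.13] w 0.0116 F [-0.1  1.1  1.7]
shift mm [-0.1  0.   0.4] turn -0.1
```

View pics/ag2.png

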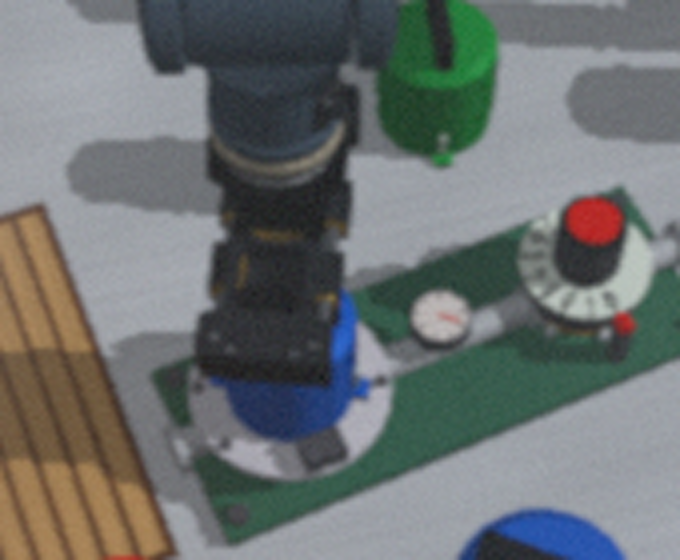

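Request:
move_arm:
  commands:
    - [1,0,0,0,6]
    - [1,0,0,0,12]
    - [1,0,0,0,18]
    - [1,0,0,0,24]
    - [1,0,0,0,30]
    - [1,0,0,0,36]
    - [1,0,0,0,42]
    - [1,0,0,0,42]

```text
time: 43.72
position: [0.6116, -0.024, 0.131]
tool_rot: [0.687, 0.169, -0.686, 0.169]
ft_force: [-0.2, -0.4, 3.6]
grip_width: 0.0116
```

```bash
python3 -c "
from h import *
go(.6115,-.0243,.131,-80.1);print(robot.get_obs()['moment'])"
```

```text
t 43.72 pos [ 0.6116 -0.024   0.131 ] yaw -62.35 q1,q6 [-0.22  0.87] w 0.0116 F [-0.2 -0.4  3.6]
shift mm [-0.   0.2  0.2] turn 17.8
[ 0.11308257  0.18772539 -0.11563572]
```

Request:
move_arm:
  commands:
    - [1,0,0,0,4]
    - [1,0,0,0,8]
    - [1,0,0,0,12]
    - [1,0,0,0,15]
    - [1,0,0,0,18]
    - [1,0,0,0,18]

```text
time: 44.22
position: [0.6116, -0.024, 0.131]
tool_rot: [0.705, 0.061, -0.704, 0.061]
ft_force: [-1.0, -1.2, 5.1]
grip_width: 0.0117
```

```bash
python3 -c "
from h import *
go(.6115,-.0243,.131,-80.1);print(robot.get_obs()['moment'])
c,o=snap('wrist','ah')"
```

```text
t 44.22 pos [ 0.6116 -0.024   0.131 ] yaw -80.14 q1,q6 [-0.22  1.18] w 0.0117 F [-1.  -1.2  5.1]
shift mm [-0.   0.3  0.2] turn -0.0
[ 0.03444218  0.28052003 -0.01755357]
```

View pics/ah.png

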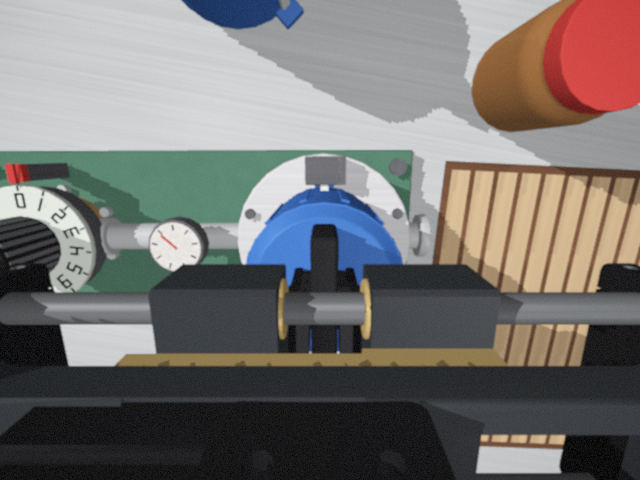

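Request:
move_arm:
  commands:
    - [1,0,0,0,1]
    - [1,0,0,0,1]
    - [-0.3,-1,0,0,1]
    - [-0.3,-1,0,0,1]
    - [-0.3,-1,0,0,1]
    - [-0.3,-1,0,0,1]
    - [-0.3,-40,0,0,1]
    - [-0.5,-80,0,0,1]

```text
time: 44.93
position: [0.6086, -0.0233, 0.2075]
tool_rot: [-0.702, -0.055, 0.708, -0.053]
ft_force: [0.6, 0.0, 0.6]
grip_width: 0.0438
```

Request:
move_arm:
  commands:
    - [-1,-60,0,40,0]
    - [-1,-60,0,50,0]
    - [-1,-60,0,50,0]
    - [-1,-60,0,50,0]

```text
time: 45.27
position: [0.5618, -0.0316, 0.2719]
tool_rot: [0.706, 0.054, -0.704, 0.054]
ft_force: [-0.4, 0.3, -1.0]
grip_width: 0.0704
```

```bash
python3 -c "
from h import *
robot.camera('top')
c,o=snap('wrist','ai')
go(.573,.1927,.2,-40)"
```

```text
t 45.37 pos [ 0.5616 -0.0313  0.2692] yaw -81.23 q1,q6 [-0.25  1.16] w 0.0784 F [-0.6 -0.  -0.2]
shift mm [  69.3 -219.6  -45.4] turn -41.2
```

View pics/ai.png

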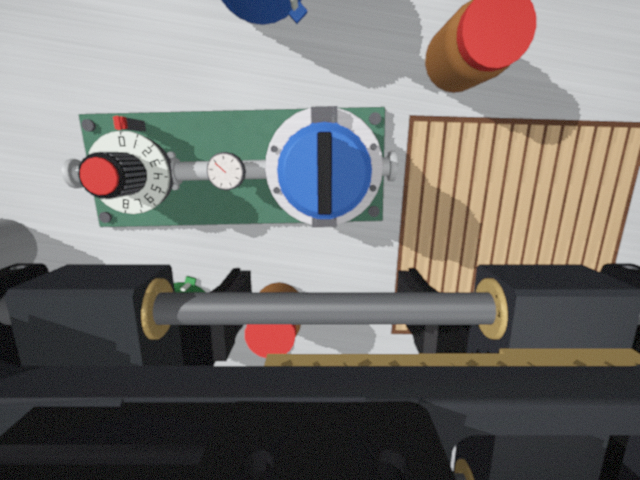

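Request:
move_arm:
  commands:
    - [-1,0,-220,-45,-40]
    - [-1,0,-220,-45,-40]
    - [-1,0,-220,-45,-40]
    - [-1,0,-220,-45,-40]
    - [-1,0,-220,-45,-40]
    - [-1,0,-220,-45,-40]
    - [-1,0,-220,-45,-40]
    - [-1,70,-220,-45,-40]

```text
time: 46.03
position: [0.5787, 0.1954, 0.2336]
tool_rot: [0.649, 0.291, -0.638, 0.294]
ft_force: [1.5, -0.3, -0.1]
grip_width: 0.087
```

Request:
move_arm:
  commands:
    - [-1,0,0,0,0]
    - [-1,0,0,0,0]

```text
time: 46.2
position: [0.5704, 0.1918, 0.2249]
tool_rot: [-0.641, -0.292, 0.647, -0.291]
ft_force: [0.4, -0.3, 0.2]
grip_width: 0.0866
```

```bash
python3 -c "
from h import *
robot.camera('top')
c,o=snap('wrist','aj')
go(.573,.1930,.06,-41)"
```

```text
t 46.3 pos [0.5732 0.192  0.2285] yaw -41.33 q1,q6 [0.14 0.86] w 0.087 F [-0.1  0.3  0.4]
shift mm [168.5  -0.8  -0.7] turn -0.3
```

View pics/aj.png

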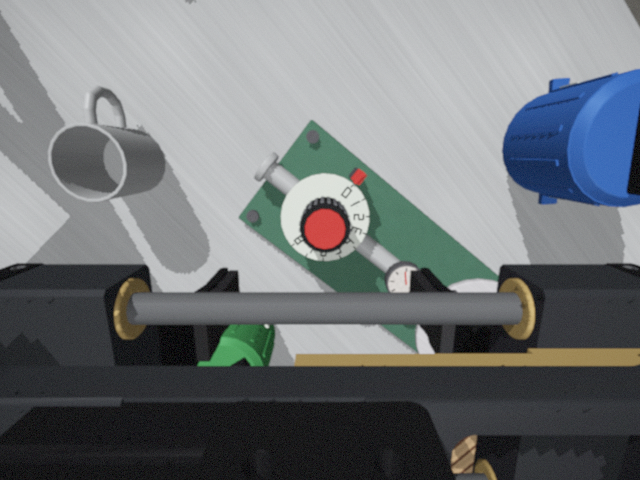

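Request:
move_arm:
  commands:
    - [-1,40,0,-1,0]
    - [-1,80,0,-1,0]
    - [-1,115,0,-1,0]
    - [-1,140,0,-1,0]
    - [-1,155,0,-1,0]
    - [-1,165,0,-1,0]
    - [-1,165,0,-1,0]
    - [-1,165,0,-1,0]
  newtons: 30

```text
time: 46.97
position: [0.5746, 0.1933, 0.0645]
tool_rot: [0.645, 0.291, -0.643, 0.292]
ft_force: [0.2, 0.2, 0.9]
grip_width: 0.087
```

Request:
move_arm:
  commands:
    - [1,0,0,0,0]
    - [1,0,0,0,0]
    - [1,0,0,0,0]
    - [1,0,0,0,0]
    - [1,0,0,0,0]
    - [1,0,0,0,0]
    - [1,0,0,0,0]
    - [1,0,0,0,0]

```text
time: 47.63
position: [0.5737, 0.1934, 0.0636]
tool_rot: [0.644, 0.292, -0.644, 0.292]
ft_force: [0.7, -1.4, 0.5]
grip_width: 0.0449
```

```bash
python3 -c "
from h import *
go(.573,.1930,.06,-41)"
```

```text
t 47.63 pos [0.5737 0.1934 0.0636] yaw -41.22 q1,q6 [0.14 0.86] w 0.0449 F [ 0.7 -1.4  0.5]
shift mm [ 3.6 -0.3  0.7] turn -0.2
```

Gripped. Turn anticlockwise 120°.

Request:
move_arm:
  commands:
    - [1,0,0,0,-5]
    - [1,0,0,0,-11]
    - [1,0,0,0,-17]
    - [1,0,0,0,-23]
    - [1,0,0,0,-29]
    - [1,0,0,0,-35]
    - [1,0,0,0,-41]
    - [1,0,0,0,-47]

```text
time: 48.3
position: [0.5735, 0.1934, 0.0636]
tool_rot: [0.473, 0.526, -0.473, 0.526]
ft_force: [0.2, -0.4, 0.4]
grip_width: 0.0455
```

Request:
move_arm:
  commands:
    - [1,0,0,0,-6]
    - [1,0,0,0,-12]
    - [1,0,0,0,-18]
    - [1,0,0,0,-24]
    - [1,0,0,0,-30]
    - [1,0,0,0,-36]
    - [1,0,0,0,-42]
    - [1,0,0,0,-48]

```text
time: 48.97
position: [0.5733, 0.1933, 0.0636]
tool_rot: [0.218, 0.673, -0.218, 0.673]
ft_force: [0.3, -1.6, 1.0]
grip_width: 0.0454
```

Request:
move_arm:
  commands:
    - [1,0,0,0,-6]
    - [1,0,0,0,-12]
    - [1,0,0,0,-18]
    - [1,0,0,0,-23]
    - [1,0,0,0,-25]
    - [1,0,0,0,-25]
    - [1,0,0,0,-25]

```text
time: 49.55
position: [0.5732, 0.1932, 0.0636]
tool_rot: [0.069, 0.704, -0.07, 0.704]
ft_force: [-1.1, -1.5, 1.6]
grip_width: 0.0452
```

```bash
python3 -c "
from h import *
go(.573,.1930,.06,-41);print(robot.get_obs()['moment'])
c,o=snap('wrist');cv2.imwrite('pics/ak.png',c['image'][:,:,::-1])"
```

```text
t 49.55 pos [0.5732 0.1932 0.0636] yaw 78.72 q1,q6 [ 0.14 -1.23] w 0.0452 F [-1.1 -1.5  1.6]
shift mm [ 3.6 -0.2 -0.2] turn 119.7
[-0.26977081  0.0121638   0.00571851]
```

View pics/ak.png

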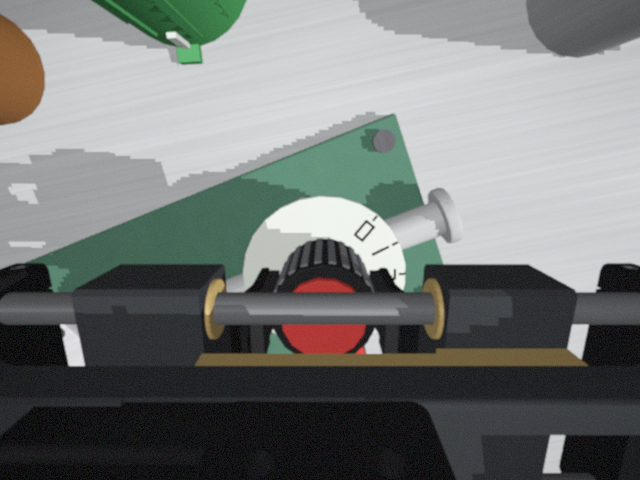

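Request:
move_arm:
  commands:
    - [-1,0,0,0,0]
    - [-1,0,0,0,0]
    - [-1,0,0,0,0]
    - [-1,0,0,0,0]
    - [-1,0,0,0,0]
    - [-1,0,0,0,0]
    - [-1,-40,0,0,0]
    - [-1,-80,0,0,0]

```text
time: 50.27
position: [0.5707, 0.1932, 0.1409]
tool_rot: [0.069, 0.707, -0.07, 0.701]
ft_force: [1.5, 0.5, -0.3]
grip_width: 0.0853
```

Request:
move_arm:
  commands:
    - [-1,-40,0,0,0]
    - [-1,-80,0,0,0]
    - [-1,-120,0,0,7]
    - [-1,-120,0,0,14]
    - [-1,-120,0,0,21]
    - [-1,-120,0,0,28]
    - [-1,-120,0,0,35]
    - [-1,-120,0,0,42]

```text
time: 50.93
position: [0.5731, 0.1936, 0.2636]
tool_rot: [0.319, 0.631, -0.319, 0.631]
ft_force: [-0.7, 0.3, 0.6]
grip_width: 0.0872
```

Request:
move_arm:
  commands:
    - [-1,0,0,0,7]
    - [-1,0,0,0,14]
    - [-1,0,0,0,21]
    - [-1,0,0,0,28]
    - [-1,0,0,0,35]
    - [-1,0,0,0,42]
    - [-1,0,0,0,49]
    - [-1,0,0,0,56]

```text
time: 51.6
position: [0.5731, 0.1937, 0.2634]
tool_rot: [-0.578, -0.408, 0.578, -0.408]
ft_force: [-0.3, -1.1, -0.3]
grip_width: 0.087
```

```bash
python3 -c "
from h import *
robot.camera('top')
c,o=snap('wrist','al')
go(.55,-.53,.2)"
```

```text
t 51.7 pos [0.5731 0.1936 0.2634] yaw -19.22 q1,q6 [0.14 0.48] w 0.0873 F [-0.4 -0.3 -0.2]
shift mm [ 63.4 216.4 690.9] turn 0
```

View pics/al.png

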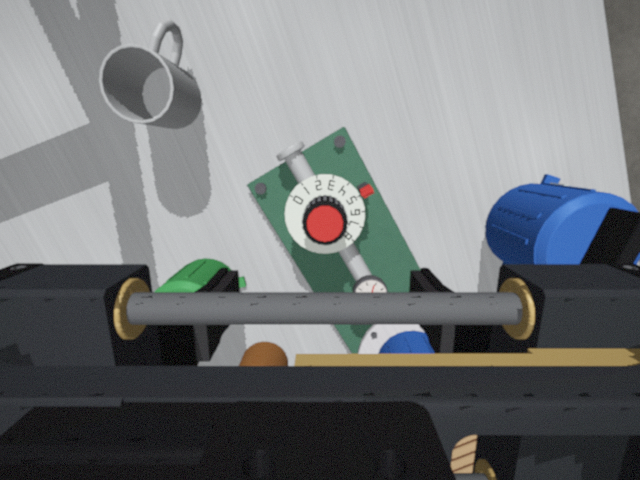

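```bash
python3 -c "
from h import *
c,o=snap('wrist');cv2.imwrite('pics/am.png',cv2.resize(c['image'][160:265,270:390,::-1],None,fx=5,fy=5,interpolation=cv2.INTER_CUBIC))"
```

```text
(no output)
```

View pics/am.png

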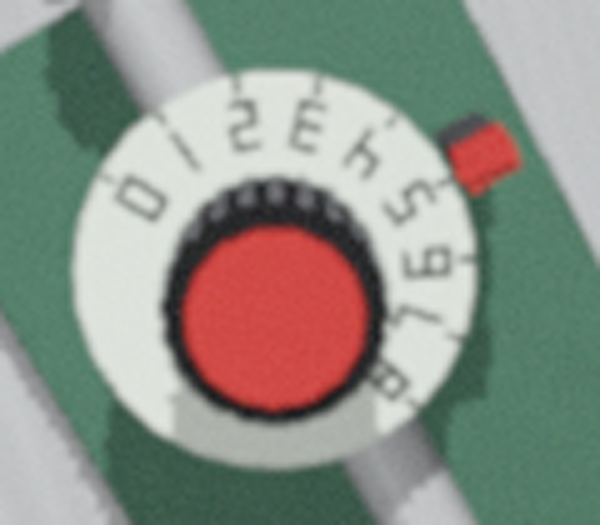

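Request:
move_arm:
  commands:
    - [-1,0,20,40,0]
    - [-1,-20,40,80,0]
    - [-1,-20,60,120,0]
    - [-1,-20,60,160,0]
    - [-1,-20,60,200,0]
    - [-1,-20,60,240,0]
    - [-1,-20,60,280,0]
    - [-1,-20,60,320,0]

```text
time: 52.42
position: [0.5246, -0.127, 0.2836]
tool_rot: [0.576, 0.41, -0.576, 0.411]
ft_force: [0.2, -0.5, 0.0]
grip_width: 0.0868
```

```bash
python3 -c "
from h import *
robot.camera('wrist')
w,o=snap('wrist','an1'); c,o=snap('top');cv2.imwrite('pics/an.png',cv2.resize(c['image'][190:340,200:460,::-1],None,fx=3,fy=3,interpolation=cv2.INTER_CUBIC))
c,o=snap('scene','an2');print(o['ft_force'])"
```

```text
[-0.17249367  1.07848271 -0.02394154]
```

View pics/an.png

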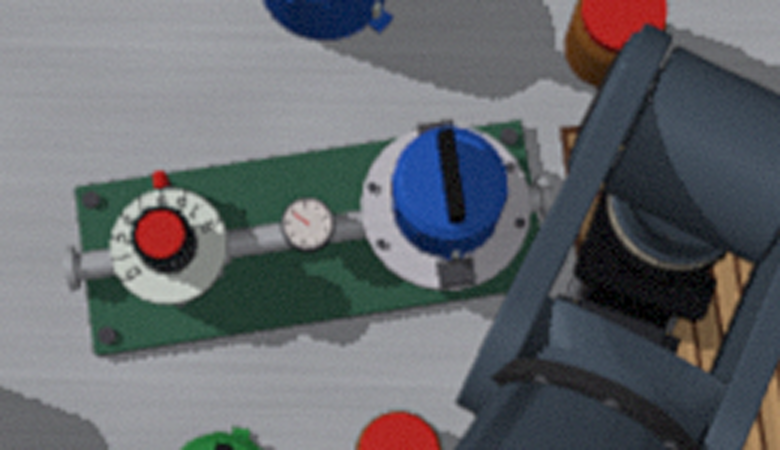

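View pics/an2.png

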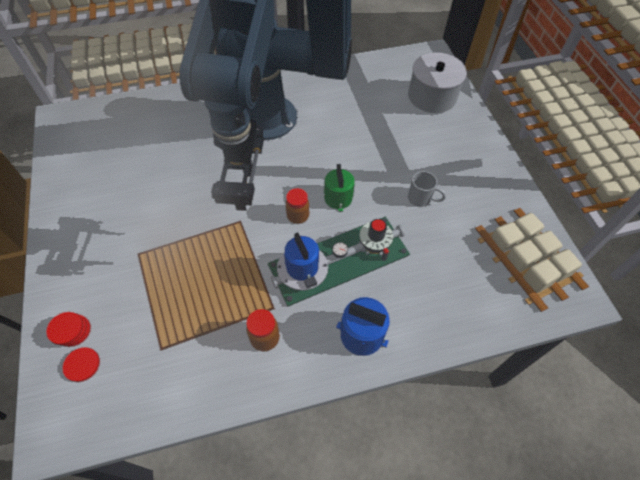

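```bash
python3 -c "
from rig import robot
print(robot.hand_in())"
```

```text
the job is handed in; nothing more can be done
None
```

I finished every step in the required order and handed the job in at about 53 s of the 208 s allowed; the system reports no verdict.

- **What I did:** I turned the sleeve to its stop at 0, twisted the blue housing loose and stood it on the bench. I stacked both discs on the post, put the housing back, twisted it clockwise until locked, and then set the sleeve to 5.
- **Last checks in the pictures:**
  - The sleeve's 5 mark lines up with the red index to within about 2°.
  - The handle and lug line up with the clamps, at the same tool angle as at the start within about 1°.
  - The discs sat flat and centred on the post before I covered them; I could not see them afterwards.
  - The jars and the mug look unmoved, judging by eye.
  - The arm is clear of everything.
- **What disagreed:** The fingertips appear to sit about 11 mm behind the TCP, not 25 mm ahead of it as described. Because of this I missed the handle twice before gripping it deeper.
- **Disc count:** I saw only two discs in any picture, so I took that to be all of them.

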